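# Load the shell magazine of the ultrasonic welder

## Robot

A 6-joint arm with a two-finger parallel gripper is mounted at the origin on a cart in front of the work surface, level with it; the furniture and walls round the work are solid. World frame = base frame: x ahead of the robot, y to its left, z up, the work surface at z = 0. Lengths are in m, angles in rad, forces in N, time in s.
With the tool pointing down it reaches from about 0.25 to 0.775 m from the base axis. Payload 4 kg.
Tool frame: the origin (TCP) lies on the centre line of the jaws, within the pads' length; the fingertips stand 17 mm ahead of it and the grasp point (between the pads) lies 2 mm behind it (env.tip_reach is the z of the fingertips in the tool frame, in m); z points along the fingers, y is the direction in which the jaws open and shut (so a half turn about z gives the same grasp; the last joint's range is limited). The gripper opens to 94 mm and grips with 3 to 60 N. Pads are 16 mm wide; open, the fingers measure 119 mm over their backs; the gripper's body (75 mm by 177 mm) begins 78 mm behind the grasp point.
Start: joints at [1.148, 0.087, 1.371, -0, 1.684, -0.103], TCP at [0.173, 0.522, 0.223] pointing down, gripper open.
Joint ranges: [-3.1, 3.1], [-0.76, 2.03], [0.27, 2.55], [-1.08, 4.22], [0.17, 2.65], [-2.57, 2.57]. Speed limits (rad/s): [2.79, 2.79, 3.14, 3.14, 3.14, 3.14].

## Interface

Orientations are given as a rotation vector (axis times angle).
In Python, from rig import env gives the robot as it stands.
- The arm moves only by the tool carry_out, never from a script. Its argument "rows" is a list of rows, each an object with "xyz": the shift along the tool's x, y, z in mm, a list of three; "turn": the turn, a rotation vector about the tool's x, y, z in rad, a list of three. A call has 1 to 5 rows; each row shifts and turns the commanded pose from where the row before left it, along the tool's axes as they then stand; what a row does not reach is not made up. A row lasts 1/8 s, in which the tool goes at most 62.5 mm and 10.7 degrees, less where a joint would pass 70% of its speed; a pose out of reach is approached as far as the arm can. A call is refused whole if a number of a shift passes 62.5 or a number of a turn 0.188, either way. A call with a gripper value outside its range is refused whole. "fingers" is the opening, from 0 (shut) to 1 (fully open), set as the call begins (left out, the last holds). The fingers move at their own pace and stop on an object; "newtons" is the grip in N (left out, the last holds). Time passes only in rows, so rows that do not move let the fingers close. It gives the time, the measured TCP pose, the force and the opening at its end, in the units of the state.
- env.get_state(): the state, without advancing time (a new reading comes with each control period).
- env.snapshot(name): name is "side" or "top"; returns a dict with "frame" (480x640x3 uint8, blue, green, red), "mtx" (3x3 intrinsics, pixels), "dist_coeffs" ([k1, k2, p1, p2, k3] as OpenCV has them; the pictures are not rectified), "world_to_cam" (4x4, takes a point from world to camera coordinates). Camera axes: x right, y up, looking along -z (the intrinsics and any distortion apply to the point x, -y, -z); pixel columns grow to the right and rows downward; lengths in m; the calibration is good to about 2 mm. A picture is of the moment at which its call begins. There is no depth.
- env.finish_job(): hands the job in, once; it reports no verdict.
Trained networks look in a picture, given as the dict that the camera call returned (one of the last four; its "shot" number tells which), for a name from the list of things; names that differ only in an ending like _2 or _b are one class to them, and where a whole thing is asked for, a point or a joint stands for the part that bears it (a point fixed in the world has none). Each returns a list of dicts, best first, with "score" (0 to 1); they miss things now and then, are a little off and sometimes report something else, mostly with a low value. They report only what shows in the picture. A call takes as long as a camera call.
- env.silhouettes(picture, target): "pixels" (480x640 bool, what is visible of it) and "position" ([column, row] in pixels, amid what is visible of it).
- env.mark_of(picture, target): "position" ([column, row] in pixels: a listed point, or the origin of a listed thing).
The state is a dict: "t": time; "q": joint angles; "joint_vel": joint speeds; "joint_efforts": joint torques, N m; "tool_pos": TCP position; "eef_rot": TCP orientation; "contact_force": force on the tool from outside, world axes, zero at the start; "torque": the same for the moment, N m; "opening": finger opening in m.
Only numpy, scipy, OpenCV 4.12 (cv2) and the standard library are available. Lean on these libraries where they do the work, as an engineer would, in place of code of your own. Each camera call takes 0.05 s, during which the arm holds its last target. There are 200 camera calls.

## Task

Load all the small half shells lying on the bench (36 x 48 mm, grey or black) into the clear-covered feed magazine: lay a shell lengthwise in its open loading bay, which takes one at a time, and push it with the push stick through the mouth of the channel, until all are beyond the slot of the slide gate. Then slide the steel gate into its slot, across the channel and fully home, so that the shells cannot come back, and leave the push stick lying flat on the bench, handle up. Do not disturb the white shells, the roll of tape or the multimeter.

Things in the scene. Friction and masses are not known exactly. Their poses are not given: they have to be found in the camera images.
- magazine: feed magazine fixed on the bench, base plate 10 mm high (its top is the channel floor). Origin on the bench under the middle of the channel's mouth; x along the channel in the feed direction, y towards the gate's landing, z up. Covered channel x 0..292 mm: 39.5 mm wide, 17 mm high inside, rails 12 mm thick; clear cover 64 mm wide, its top 31 mm above the bench
- bay (a point): middle of the floor of the open loading bay (magazine x = -30, z = 10 mm). The bay spans x -58..0 mm, open at its rear end, between two black lips only 4 mm high above the floor, 45 mm apart, narrowing over the last 37 mm to 39 mm at the mouth. It takes one shell, its 48 mm side along the channel
- store_end (a point): middle of the end stop's face at the channel floor (magazine x = 292, z = 10 mm). The store behind the gate's slot spans x 38..292 mm and takes five shells end to end (240 mm); they slide on the floor and stay where the stick leaves them
- slot (a point): middle of the slide gate's slot in the outer face of the +y rail (magazine x = 23, y = 31.75, z = 12.5 mm). The slot spans x 8..38 mm (30 wide) and is 7 mm high from the channel floor up; it runs through this rail, across the channel and into the far rail
- landing (a point): middle of the landing plate, level with the channel floor (magazine x = 23, y = 74, z = 10 mm), which leads the gate to the slot: x -12..58, y 32..116 mm, with two lips 4 mm high, 31 mm apart at the slot and 42 mm apart at the outer edge
- gate_home (a point): where the middle of the gate's tip is when the gate is fully home against its stop, beyond the channel in the far rail (magazine x = 23, y = -28.25 mm, 12.5 mm above the bench)
- gate: loose slide gate: steel slab 108 long, 27 wide, 5 mm thick, lying flat; origin on its underside below its red upright grip; x axis along the slab to the tip (100 mm ahead; the last 12 mm are 23 mm wide), 8 mm behind. Grip: 12 mm thick along x, 26 mm wide along y, from 5 to 35 mm above the underside. About 110 g
- gate_tip (a point): middle of the end face of the gate's tip
- push_stick: loose wooden push stick: flat blade 150 long, 30 wide, 10 mm high with a black rubber nose, and an upright handle; origin on its underside below the middle of the handle; x axis along the blade to the nose (120 mm ahead; the blade ends 30 mm behind). Handle: 60 mm along x, 24 mm wide along y, from 10 to 52 mm above the underside. About 90 g
- stick_tip (a point): middle of the face of the push stick's nose, 5 mm above its underside
- shell_1: loose grey moulded half shell, closed side up, 36 (x) by 48 (y) by 12 (z) mm with rounded corners, 30 g; origin in the middle of its underside. May be absent
- shell_2: loose black moulded half shell, closed side up, 36 (x) by 48 (y) by 12 (z) mm with rounded corners, 30 g; origin in the middle of its underside. May be absent
- shell_3: loose grey moulded half shell, closed side up, 36 (x) by 48 (y) by 12 (z) mm with rounded corners, 30 g; origin in the middle of its underside. May be absent
- shell_4: loose black moulded half shell, closed side up, 36 (x) by 48 (y) by 12 (z) mm with rounded corners, 30 g; origin in the middle of its underside. May be absent
- shell_5: loose grey moulded half shell, closed side up, 36 (x) by 48 (y) by 12 (z) mm with rounded corners, 30 g; origin in the middle of its underside. May be absent
- tape_2: bystander: black roll of tape, not part of the job, 58 mm across, 19 mm high; origin in the middle of its underside
- multimeter: bystander: multimeter, not part of the job, 140x72x45 mm; origin in the middle of its underside
- sample_1: bystander: white open half shell, not part of the job, 40x62x14 mm; origin in the middle of its underside
- sample_2: bystander: white closed half shell, not part of the job, 40x62x16 mm; origin in the middle of its underside

How it is judged:
By the outcome, as a careful person would: the job done as asked, in the order asked, and still so for the second after the job is handed in, with the robot touching nothing.
Of shell_1, shell_2, shell_3, shell_4, shell_5 only 3 to 5 are there at a start; the rules pass over those that are not, and their reading is None.
At some moment in a run one of shell_1, shell_2, shell_3, shell_4, shell_5, push_stick may be knocked a few centimetres aside while the robot is not near it.
Once in a run the grip may slacken for a moment while it holds something.
It also fails if it takes over 210 s, if anything falls off the work surface, if the arm or the gripper's body presses on something with over 40 N, if the wrist force passes 120 N, or if a joint passes its speed limit or range.

## Working session

There is one attempt and no reset: what is moved stays moved. The work goes in short steps, Python scripts to look and compute and a tool call to move; the robot and the scene stay as the last step left them, time stands still between calls to the robot, and variables do not carry over. Pictures are saved under pics/ and viewed, about 12 in all and at most 16, crops included, and the job is handed in when it is done.

Besides the shell and the picture viewer there is one more tool, called by a JSON object that holds its "op" and its "data". carry_out: Moves the arm, as the interface text tells. Its arguments: {"type":"object","properties":{"rows":{"type":"array"},"fingers":{"type":"number"},"newtons":{"type":"number"}},"required":["rows"]}

```bash
ls; mkdir -p pics; python3 - <<'E'
from rig import env
import cv2
print(env.get_state(), env.tip_reach)
for n in ("top","side"):
    s=env.snapshot(n); cv2.imwrite(f"pics/{n}0.png",s["frame"]); print(n,s["mtx"],s["dist_coeffs"],s["world_to_cam"])
E
```

```text
pics
{'t': 0.0, 'q': array([ 1.14788018e+00,  8.79305902e-02,  1.37226209e+00, -4.24345588e-06,
        1.68356229e+00, -1.03119708e-01]), 'joint_vel': array([ 0.00158607,  0.00119906, -0.00022464,  0.00071335, -0.00060553,
        0.00384546]), 'joint_efforts': array([ 3.32777136e-04, -3.40182173e+01, -3.02432871e+01,  7.15572434e-02,
        3.29791463e-02, -1.77074157e-04]), 'tool_pos': array([0.17271188, 0.52164398, 0.22131349]), 'eef_rot': array([-0.50010884, -3.1009641 ,  0.00328089]), 'contact_force': array([-0.30831563,  0.55399252,  0.14307068]), 'torque': array([0.0061828 , 0.06001659, 0.01257218]), 'opening': 0.09401788595337343} 0.017
top [[517.36146913   0.         321.35574198]
 [  0.         517.36146913 232.76275448]
 [  0.           0.           1.        ]] [-0.13811145  0.          0.          0.          0.        ] [[-0.01455875 -0.99985842 -0.00843693 -0.0503545 ]
 [ 0.99182859 -0.01551036  0.12663128 -0.54201052]
 [-0.12674421 -0.0065244   0.99191398 -1.02798884]
 [ 0.          0.          0.          1.        ]]
side [[447.13660578   0.         320.46826412]
 [  0.         447.13660578 229.51174185]
 [  0.           0.           1.        ]] [0.02565972 0.         0.         0.         0.        ] [[-0.41689952  0.9089499  -0.00220523  0.26259486]
 [-0.68634533 -0.31320712  0.65637748  0.31880596]
 [ 0.59592355  0.27515701  0.75442942 -1.35146425]
 [ 0.          0.          0.          1.        ]]
```

View pics/top0.png

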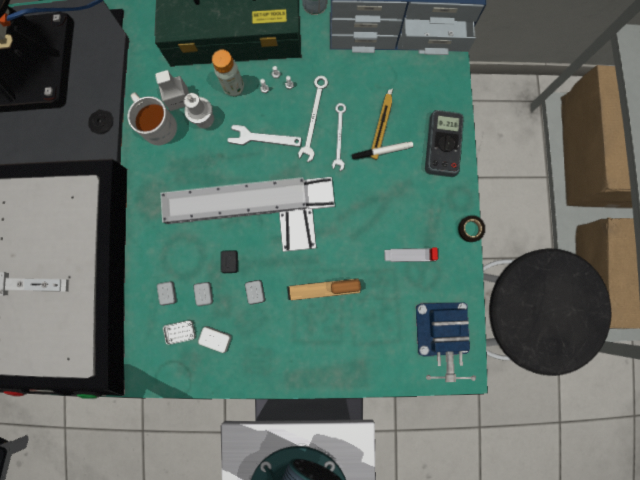

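View pics/side0.png

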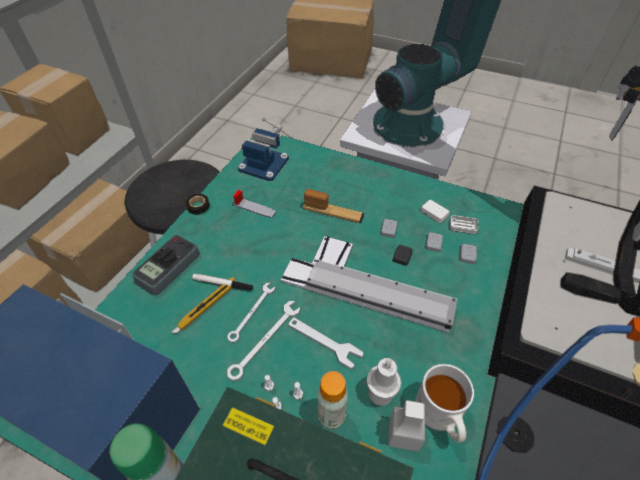

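```bash
cat > h.py <<'E'
from rig import env
import numpy as np, cv2
from scipy.optimize import least_squares
F=np.diag([1.,-1,-1])
def Rt(s):
    M=np.array(s["world_to_cam"]); return F@M[:3,:3], F@M[:3,3]
def proj(s,P):
    R,t=Rt(s); return cv2.projectPoints(np.float64(P).reshape(-1,1,3),cv2.Rodrigues(R)[0],t,np.array(s["mtx"]),np.array(s["dist_coeffs"]))[0].reshape(-1,2)
def back(s,uv,z):
    R,t=Rt(s); n=cv2.undistortPoints(np.float64(uv).reshape(-1,1,2),np.array(s["mtx"]),np.array(s["dist_coeffs"])).reshape(-1,2)
    d=np.c_[n,np.ones(len(n))]@R; c=-R.T@t
    return c+d*((z-c[2])/d[:,2])[:,None]
def tri(ss,uvs):
    f=lambda X:np.concatenate([proj(s,X)[0]-u for s,u in zip(ss,uvs)])
    r=least_squares(f,[.4,0,0]); return r.x,np.abs(r.fun).max()
def rect(s,m,z):
    c=max(cv2.findContours(m.astype(np.uint8),cv2.RETR_EXTERNAL,cv2.CHAIN_APPROX_NONE)[0],key=cv2.contourArea).reshape(-1,2)
    p=back(s,c,z)[:,:2]; (cx,cy),(w,h),a=cv2.minAreaRect((p*1000).astype(np.float32))
    if w<h: w,h,a=h,w,a+90
    return np.round([cx,cy,w,h,(a+90)%180-90],1)   # mm, angle of long side from world x
E
cat > look.py <<'E'
from h import *
T,S=env.snapshot("top"),env.snapshot("side")
for n in "bay store_end slot landing gate_home gate_tip stick_tip gate push_stick magazine".split():
    a=[env.mark_of(x,n) for x in (T,S)]
    if all(a):
        X,e=tri((T,S),[q[0]["position"] for q in a]); print(n,np.round(X*1000,1),"err",round(e,2),[round(q[0]["score"],2) for q in a],np.round([q[0]["position"] for q in a]).tolist())
    else: print(n,[len(q) for q in a])
for n,z in (("shell_1",.009),("shell_2",.009),("gate",.005),("push_stick",.01)):
  for x,k in ((T,"top"),(S,"side")):
    for q in env.silhouettes(x,n): print(n,k,round(q["score"],2),np.round(q["position"]),rect(x,q["pixels"],z))
for x,k in ((T,"top"),(S,"side")):
    for n in ("shell_1","shell_2"): print(n,k,[(round(q["score"],2),np.round(back(x,q["position"],0)[0,:2]*1000,1).tolist()) for q in env.mark_of(x,n)])
E
python3 look.py
```

```text
bay [632.1 -53.3  17.5] err 1.36 [0.66, 0.64] [[320.0, 190.0], [299.0, 269.0]]
store_end [606.2 264.7  14.4] err 0.91 [0.79, 0.78] [[169.0, 206.0], [444.0, 314.0]]
slot [589.2  -7.   -3.8] err 2.2 [0.64, 0.88] [[299.0, 212.0], [327.0, 268.0]]
landing [558.1  -1.8   8.1] err 0.76 [0.79, 0.72] [[295.0, 226.0], [334.0, 255.0]]
gate_home [656.2   7.8  11.8] err 0.23 [0.67, 0.81] [[289.0, 181.0], [318.0, 289.0]]
gate_tip [ 496.8 -185.7    2.8] err 0.03 [0.72, 0.67] [[382.0, 255.0], [275.0, 214.0]]
stick_tip [418.1  15.9  16.4] err 0.61 [0.83, 0.71] [[287.0, 293.0], [363.0, 214.0]]
gate [ 488.3 -288.6   -1.2] err 0.39 [0.83, 0.85] [[431.0, 258.0], [241.0, 201.0]]
push_stick [0, 2]
magazine [631.5 -25.9   2.5] err 0.71 [0.56, 0.69] [[305.0, 193.0], [309.0, 277.0]]
shell_1 top 0.85 [166. 295.] [419.9 268.3  46.3  37.5   5.4]
shell_1 top 0.81 [203. 294.] [420.5 192.4  45.7  35.5   6.8]
shell_1 top 0.8 [254. 289.] [423.   83.1  51.9  39.    5.5]
shell_1 top 0.62 [229. 261.] [4.886e+02 1.377e+02 4.850e+01 3.620e+01 2.000e-01]
shell_1 side 0.79 [389. 226.] [426.7  85.4  54.1  35.    9.2]
shell_1
[... 762 characters left out ...]
 -245.6  109.1   26.7  -89. ]
gate side 0.82 [251. 203.] [ 496.8 -251.3  129.5   44.6   78.8]
push_stick top 0.73 [324. 285.] [426.8 -62.1 152.   30.  -84.4]
push_stick side 0.65 [325. 209.] [417.  -66.1 165.8  71.9 -87.8]
shell_1 top [(0.83, [418.5, 273.4]), (0.82, [488.3, 139.7]), (0.8, [416.6, 193.1]), (0.75, [427.7, 76.5]), (0.31, [636.5, -21.1])]
shell_2 top [(0.83, [418.5, 273.4]), (0.82, [488.3, 139.7]), (0.8, [416.6, 193.1]), (0.75, [427.7, 76.5]), (0.31, [636.5, -21.1])]
shell_1 side [(0.78, [419.9, 199.1]), (0.77, [483.6, 136.7]), (0.73, [422.6, 80.2]), (0.6, [424.7, 275.1])]
shell_2 side [(0.78, [419.9, 199.1]), (0.77, [483.6, 136.7]), (0.73, [422.6, 80.2]), (0.6, [424.7, 275.1])]
```

```bash
cat >> h.py <<'E'
def mw(pose,P):  # magazine/obj frame mm -> world m
    x,y,a=pose; P=np.float64(P).reshape(-1,3); c,s=np.cos(a),np.sin(a)
    return np.c_[x+c*P[:,0]-s*P[:,1],y+s*P[:,0]+c*P[:,1],P[:,2]]/1000
E
python3 - <<'E'
from h import *
T,S=env.snapshot("top"),env.snapshot("side")
pts={"bay":(-30,0,10),"store_end":(292,0,10),"slot":(23,31.75,12.5),"landing":(23,74,10),"gate_home":(23,-28.25,12.5),"magazine":(0,0,0)}
obs=[(x,P,env.mark_of(x,n)[0]["position"]) for n,P in pts.items() for x in (T,S)]
f=lambda p:np.concatenate([proj(x,mw(p,P))[0]-u for x,P,u in obs])
r=least_squares(f,[632,-25,1.6],loss="soft_l1"); print(r.x,np.degrees(r.x[2])); p=r.x; np.save("mag.npy",p)
print(np.round(f(p).reshape(-1,2),1).tolist())
B=[[(0,32,31),(0,-32,31),(304,-32,31),(304,32,31)],[(-12,32,10),(-12,116,10),(58,116,10),(58,32,10)],[(-58,22.5,14),(-37,22.5,14),(0,19.5,14),(0,-19.5,14),(-37,-22.5,14),(-58,-22.5,14)]]
for x,k,(u,v,w,h) in ((T,"top",(155,165,190,95)),(S,"side",(270,225,200,110))):
    im=cv2.resize(x["frame"][v:v+h,u:u+w],None,fx=4,fy=4,interpolation=cv2.INTER_CUBIC)
    for b in B: cv2.polylines(im,[np.int32(np.round(((proj(x,mw(p,b))-[u,v]+.5)*4)))],True,(0,0,255),1)
    cv2.imwrite(f"pics/m_{k}.png",im)
a,b=cv2.imread("pics/m_top.png"),cv2.imread("pics/m_side.png")
o=np.zeros((820,800,3),np.uint8);o[:380,:760]=a;o[380:820,:800]=b;cv2.imwrite("pics/m.png",cv2.resize(o[:,:],(585,600),interpolation=cv2.INTER_AREA))
E
```

```text
[631.30771094 -23.35985845   1.66971277] 95.66749473885744
[[1.6, 1.6], [0.4, 0.1], [0.1, 0.6], [-0.4, 0.3], [-3.9, -3.1], [0.4, 0.8], [-0.7, 3.0], [-3.0, -1.5], [-51.9, -102.4], [-2.3, -2.0], [2.5, -0.1], [1.6, 2.0]]
```

View pics/m_top.png

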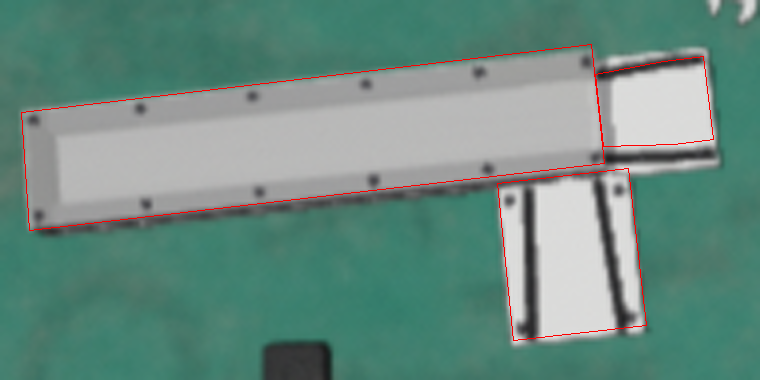

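View pics/m_side.png

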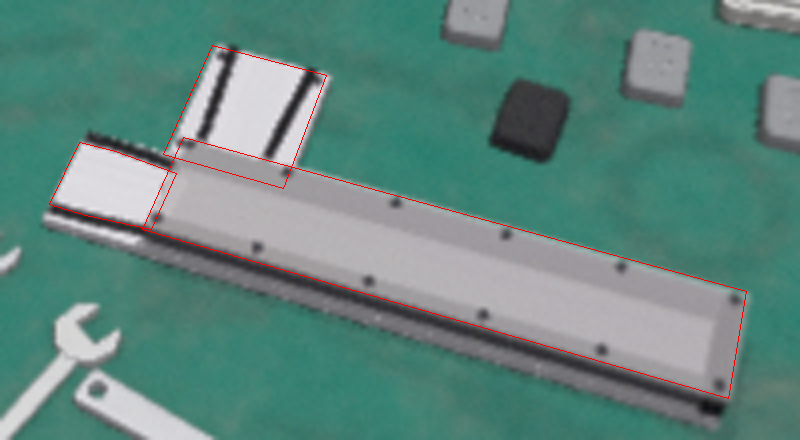

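```bash
python3 - <<'E'
from h import *
p=np.load("mag.npy")
T,S=env.snapshot("top"),env.snapshot("side")
def prof(s,A,B,n):
    A,B=np.float64(A),np.float64(B); w=np.linspace(0,1,n)[:,None]; uv=np.float32(proj(s,mw(p,A+(B-A)*w)))
    g=cv2.cvtColor(s["frame"],cv2.COLOR_BGR2GRAY); return cv2.remap(g,uv[:,0].copy(),uv[:,1].copy(),cv2.INTER_LINEAR).ravel().tolist()
for s,k in ((T,"top"),(S,"side")):
    print(k,"bay -50 y-40..40",prof(s,(-50,-40,12),(-50,40,12),41))
    print(k,"bay -15",prof(s,(-15,-40,12),(-15,40,12),41))
    print(k,"landing y100 x -20..66 ",prof(s,(-20,100,10),(66,100,10),44))
    print(k,"landing x23 y100..130",prof(s,(23,100,10),(23,130,10),16))
    print(k,"cover x150 y-40..40",prof(s,(150,-40,31),(150,40,31),41))
    print(k,"rear x-70..-46",prof(s,(-70,0,10),(-46,0,10),13))
    print(k,"end x290..320",prof(s,(290,0,31),(320,0,31),16))
E
```

```text
top bay -50 y-40..40 [108, 109, 110, 110, 110, 114, 149, 149, 109, 73, 87, 152, 201, 217, 219, 218, 218, 218, 218, 218, 219, 219, 218, 218, 218, 219, 218, 218, 218, 218, 218, 216, 196, 146, 90, 71, 110, 175, 153, 117, 108]
top bay -15 [111, 111, 112, 112, 112, 116, 155, 179, 148, 88, 57, 97, 184, 214, 218, 218, 218, 218, 218, 218, 218, 218, 218, 218, 218, 219, 218, 219, 218, 218, 216, 196, 148, 86, 69, 123, 193, 202, 145, 106, 96]
top landing y100 x -20..66  [108, 107, 106, 103, 104, 180, 212, 218, 211, 152, 80, 65, 128, 199, 216, 218, 218, 218, 218, 218, 218, 218, 219, 218, 218, 218, 218, 218, 218, 218, 215, 182, 113, 64, 73, 141, 205, 217, 215, 190, 124, 106, 104, 105]
top landing x23 y100..130 [218, 218, 219, 218, 218, 218, 218, 218, 214, 174, 127, 107, 107, 107, 106, 105]
top cover x150 y-40..40 [101, 102, 103, 105, 121, 142, 154, 157, 158, 158, 158, 157, 161, 172, 181, 182, 183, 184, 184, 184, 184, 184, 184, 185, 184, 184, 185, 184, 184, 184, 182, 170, 160, 158, 158, 156, 134, 96, 77, 85, 98]
top rear x-70..-46 [109, 108, 107, 103, 103, 164, 208, 217, 218, 218, 219, 219, 218]
to
[... 593 characters left out ...]
 212, 212, 182, 101, 53, 80, 148, 201, 216, 219, 219, 217, 217, 217, 217, 217, 217, 217, 217, 217, 218, 218, 219, 219, 213, 179, 82, 46, 81, 155, 212, 219, 214, 172, 121, 109, 111]
side landing x23 y100..130 [217, 217, 217, 217, 217, 217, 217, 214, 184, 137, 117, 108, 107, 106, 105, 105]
side cover x150 y-40..40 [81, 56, 57, 77, 110, 148, 154, 157, 160, 167, 177, 179, 180, 180, 180, 179, 179, 179, 179, 180, 179, 179, 180, 180, 176, 169, 161, 155, 155, 155, 155, 156, 154, 157, 163, 166, 150, 121, 108, 108, 109]
side rear x-70..-46 [107, 107, 107, 107, 105, 122, 183, 218, 222, 222, 220, 221, 221]
side end x290..320 [171, 157, 148, 147, 145, 144, 145, 142, 121, 100, 97, 101, 103, 103, 105, 107]
```

```bash
cat > edges.py <<'E'
from h import *
p=np.load("mag.npy"); p0=p.copy()
T,S=env.snapshot("top"),env.snapshot("side")
def prof(s,A,B):
    A,B=np.float64(A),np.float64(B); n=int(np.linalg.norm(B-A)*4)+1; w=np.linspace(0,1,n)[:,None]; uv=np.float32(proj(s,mw(p,A+(B-A)*w)))
    g=cv2.cvtColor(s["frame"],cv2.COLOR_BGR2GRAY); return cv2.remap(g,uv[:,0].copy(),uv[:,1].copy(),cv2.INTER_LINEAR).ravel().astype(float)
def half(s,A,B): # distance mm of the steepest edge from A
    return np.abs(np.gradient(cv2.GaussianBlur(prof(s,A,B)[:,None],(1,9),2).ravel())).argmax()/4
def inner(s,x): # mid of white floor between lips (inside edge at half level)
    g=[next(i for i,v in enumerate(prof(s,(x,0,12),(x,c*30,12))) if v<140)/4 for c in (1,-1)]; return (g[0]-g[1])/2
# residuals (feature position - model position): list of (x,y,axis,res)
def feats(pp=False):
    R=[]
    for s in (T,S):
        for x in (-52,-40,-25,-12): R.append((x,0,1,inner(s,x)))
        for x in (90,150,200,270):
            R.append((x,0,1,((half(s,(x,24,31),(x,40,31))+24)-(half(s,(x,-24,31),(x,-40,31))+24))/2))
        R.append((23,116,1,half(s,(23,106,10),(23,126,10))-10))
        for y in (80,100): R.append((23,y,0,((half(s,(50,y,10),(66,y,10))-8)-(half(s,(-4,y,10),(-20,y,10))-8))/2))
        for y in (-8,8): R.append((-58,y,0,half(s,(-68,y,10),(-48,y,10))-10))
    return np.array(R)
for k in range(4):
    R=feats(); A=np.array([[1,0,-y] if a==0 else [0,1,x] for x,y,a,_ in R])
    d=least_squares(lambda v:A@v-R[:,3],[0,0,0],loss="soft_l1").x if k else np.array([-.3,2.8,-.0122])
    c,sn=np.cos(p[2]),np.sin(p[2]); p=p+np.array([c*d[0]-sn*d[1],sn*d[0]+c*d[1],d[2]]); print(np.round(d,4))
print(np.round(feats()[:,3].reshape(2,-1),1)); np.save("mag.npy",p); print(p,np.degrees(p[2]))
for n,P in (("bay",(-30,0,10)),("slot",(23,31.75,10)),("landing",(23,74,10)),("end",(292,0,10))): print(n,np.round(mw(p,P)*1000,1))
E
python3 edges.py
```

```text
[-0.3     2.8    -0.0122]
[-0.5159 -0.2175 -0.0012]
[-0.4953 -0.0614  0.0006]
[-0.6129 -0.0243  0.0012]
[[ 0.5  0.8  0.8  0.8  0.2  0.2  0.1  0.1 -0.2  1.4 -2.  -0.8  0.8]
 [-0.5 -0.1 -0.4 -0.4  0.  -0.5 -0.8 -0.6 -1.5 -1.2 -1.2  1.2  1.8]]
[628.99284267 -25.52674385   1.65822079] 95.00905258993899
bay [[631.6 -55.4  10. ]]
slot [[595.4  -5.4  10. ]]
landing [[553.3  -9.1  10. ]]
end [[603.5 265.4  10. ]]
```

```bash
cat >> h.py <<'E'
from scipy.spatial.transform import Rotation as Ro
from scipy.optimize import minimize
import json
def box(x0,x1,y0,y1,z0,z1): return [(x,y,z) for x in (x0,x1) for y in (y0,y1) for z in (z0,z1)]
MODEL={"shell_1":[box(-18,18,-23,23,0,12),box(-17,17,-24,24,0,12)],"push_stick":[box(-30,120,-15,15,0,10),box(-30,30,-12,12,10,52)],
       "gate":[box(-8,88,-13.5,13.5,0,5),box(-8,100,-11.5,11.5,0,5),box(-6,6,-13,13,5,35)]}
def fit(views,n,p0):
    """views: list of (snapshot, mask). planar pose mm,mm,rad by overlap of the projected model"""
    def cost(p):
        c=0
        for s,m in views:
            k=4; ys,xs=np.where(m); u,v=xs.min()-12,ys.min()-12; w,h=xs.max()+13-u,ys.max()+13-v
            r=np.zeros((h*k,w*k),np.uint8)
            for b in MODEL[n]: cv2.fillConvexPoly(r,cv2.convexHull(np.int32(np.round((proj(s,mw(p,b))-[u,v]+.5)*k*16))),1,shift=4)
            g=np.zeros((h,w),np.uint8); mm=m[max(v,0):v+h,max(u,0):u+w]; g[max(-v,0):max(-v,0)+mm.shape[0],max(-u,0):max(-u,0)+mm.shape[1]]=mm
            g=cv2.resize(g,None,fx=k,fy=k,interpolation=cv2.INTER_NEAREST)
            c+=1-(r&g).sum()/max((r|g).sum(),1)
        return c/len(views)
    S0=np.array([p0]+[np.add(p0,d) for d in ((6,0,0),(0,6,0),(0,0,.15))])
    r=minimize(cost,p0,method="Nelder-Mead",options=dict(initial_simplex=S0,xatol=.05,fatol=1e-4,maxiter=120)); return r.x,r.fun
def find(n,T,S):
    """all instances: pose [x,y mm, angle deg], cost (1-IoU)"""
    t,s=[ [q for q in env.silhouettes(x,n) if q["score"]>.4] for x in (T,S)]
    out=[]
    for q in t:
        c=rect(T,q["pixels"],.009); v=[(T,q["pixels"])]
        m=[k for k in s if np.hypot(*(rect(S,k["pixels"],.009)[:2]-c[:2]))<25]
        if m: v.append((S,m[0]["pixels"]))
        a=np.radians(c[4])
        if n=="shell_1": p0=[c[0],c[1],a-np.pi/2]
        else:
            if np.sin(a)<0: a+=np.pi
            o=45 if n=="push_stick" else 46; p0=[c[0]-o*np.cos(a),c[1]-o*np.sin(a),a]
        p,f=fit(v,n,p0); out.append((*np.round(p[:2],1),round(np.degrees(p[2]),1),round(f,2),len(v)))
    return out
def rot(phi):  # tool down, jaws along world angle phi (deg)
    y=np.array([np.cos(np.radians(phi)),np.sin(np.radians(phi)),0]); z=np.array([0,0,-1.]); return Ro.from_matrix(np.c_[np.cross(y,z),y,z])
def phi_of(R): y=R.as_matrix()[:,1]; return np.degrees(np.arctan2(y[1],y[0]))
def plan(wps,step=45,p=None,R=None):
    """wps: [(x,y,z mm, phi deg mod 180[, step])]; prints rows in calls of 5"""
    st=env.get_state()
    if p is None: p,R=np.array(st["tool_pos"])*1000,Ro.from_rotvec(st["eef_rot"])
    for w in wps:
        d=np.array(w[:3])-p; c=phi_of(R); ph=c+((w[3]-c+90)%180-90)
        if len(w)>5: ph=w[3]
        Rt_=rot(ph); tv=(R.inv()*Rt_).as_rotvec(); sp=w[4] if len(w)>4 else step
        n=max(1,int(np.ceil(max(np.linalg.norm(d)/sp,np.linalg.norm(tv)/.17)-.05)))
        rows=[]
        for i in range(n):
            q=p+(np.array(w[:3])-p)/(n-i); xyz=np.round(R.inv().apply(q-p)*2)/2; tu=np.round((R.inv()*Rt_).as_rotvec()/(n-i),3); tu[np.abs(tu)<.0015]=0
            rows.append({"xyz":xyz.tolist(),"turn":tu.tolist()}); p=p+R.apply(xyz); R=R*Ro.from_rotvec(tu)
        print("->",w)
        for i in range(0,n,5): print("   ",json.dumps(rows[i:i+5]).replace(".0,",",").replace(".0]","]"))
    return p,R
E
cat > look2.py <<'E'
import sys
from h import *
T,S=env.snapshot("top"),env.snapshot("side")
for n in sys.argv[1:]:
    for o in find(n,T,S): print(n,o)
E
python3 look2.py shell_1 push_stick gate; python3 - <<'E'
from h import *
plan([(422,271,120,95),(422,271,23,95,35),(422,271,23,95)])
E
```

```text
shell_1 (np.float64(422.5), np.float64(83.7), np.float64(-79.3), np.float64(0.19), 2)
shell_1 (np.float64(422.7), np.float64(271.8), np.float64(-82.7), np.float64(0.16), 2)
shell_1 (np.float64(488.4), np.float64(138.7), np.float64(-88.9), np.float64(0.13), 2)
shell_1 (np.float64(420.5), np.float64(192.5), np.float64(-84.8), np.float64(0.16), 2)
push_stick (np.float64(430.9), np.float64(-103.6), np.float64(95.0), np.float64(0.12), 2)
gate (np.float64(497.3), np.float64(-289.9), np.float64(91.1), np.float64(0.1), 2)
gate (np.float64(767.8), np.float64(-328.9), np.float64(184.3), np.float64(0.68), 1)
-> (422, 271, 120, 95)
    [{"xyz": [-35, -18, 11.5], "turn": [0, 0, -0.045]}, {"xyz": [-34, -19.5, 11.5], "turn": [0, 0, -0.045]}, {"xyz": [-33.5, -21, 11.5], "turn": [0, 0, -0.045]}, {"xyz": [-32.5, -22.5, 11.5], "turn": [0, 0, -0.045]}, {"xyz": [-31.5, -23.5, 11.5], "turn": [0, 0, -0.045]}]
    [{"xyz": [-30, -25, 11], "turn": [0, 0, -0.046]}, {"xyz": [-29, -26.5, 11.5], "turn": [0, 0, -0.045]}, {"xyz": [-28, -27.5, 11], "turn": [0, 0, -0.046]}, {"xyz": [-26, -29, 11.5], "turn": [0, 0, -0.045]}]
-> (422, 271, 23, 95, 35)
    [{"xyz": [-0, -0, 32.5], "turn": [0, 0, 0]}, {"xyz": [-0, -0, 32], "turn": [0, 0, 0]}, {"xyz": [-0, -0, 32.5], "turn": [0, 0, 0]}]
-> (422, 271, 23, 95)
    [{"xyz": [-0, -0, -0], "turn": [0, 0, 0]}]
```

{"op": "carry_out", "data": {"rows": [{"xyz": [-35, -18, 11], "turn": [0, 0, -0.05]}, {"xyz": [-34, -19, 11], "turn": [0, 0, -0.05]}, {"xyz": [-33, -21, 11], "turn": [0, 0, -0.05]}, {"xyz": [-32, -23, 11], "turn": [0, 0, -0.05]}, {"xyz": [-31, -24, 11], "turn": [0, 0, -0.05]}], "fingers": 0.6, "newtons": 20}}

```text
t: 3.72
tool_pos: [0.3122, 0.3824, 0.1673]
eef_rot: [0.107, 3.139, 0.001]
contact_force: [-0.4, -0.2, -0.1]
opening: 0.0564
```

{"op": "carry_out", "data": {"rows": [{"xyz": [-30, -25, 11], "turn": [0, 0, -0.05]}, {"xyz": [-29, -27, 11], "turn": [0, 0, -0.05]}, {"xyz": [-28, -28, 11], "turn": [0, 0, -0.05]}, {"xyz": [-26, -29, 11], "turn": [0, 0, -0.05]}, {"xyz": [0, 0, 30], "turn": [0, 0, 0]}]}}

```text
t: 4.35
tool_pos: [0.4282, 0.2736, 0.0947]
eef_rot: [-0.199, 3.131, 0.002]
contact_force: [0.8, 0.5, -0.2]
opening: 0.0565
```

```bash
python3 - <<'E'
from h import *
s=env.get_state(); print(s["t"],s["tool_pos"],phi_of(Ro.from_rotvec(s["eef_rot"])),s["opening"])
b=mw(np.load("mag.npy"),(-32,0,0))[0]*1000
p,R=plan([(422,272,60,97.5),(422,272,22.5,97.5,30),(422,272,90,97.5),(b[0],b[1],80,5,55),(b[0],b[1],34,5,25)])
E
```

```text
4.35 [0.42824949 0.27364608 0.09473909] 97.25662778399305 0.05645356559454438
-> (422, 272, 60, 97.5)
    [{"xyz": [6.5, -1, 34.5], "turn": [0, 0.005, -0.004]}]
-> (422, 272, 22.5, 97.5, 30)
    [{"xyz": [0, 0, 19], "turn": [0, 0, 0]}, {"xyz": [0, 0, 18.5], "turn": [0, 0, 0]}]
-> (422, 272, 90, 97.5)
    [{"xyz": [0, 0, -33.5], "turn": [0, 0, 0]}, {"xyz": [0, 0, -34], "turn": [0, 0, 0]}]
-> (np.float64(631.7868630793739), np.float64(-57.40453313955223), 80, 5, 55)
    [{"xyz": [-18.5, -39.5, 1], "turn": [0, 0, -0.17]}, {"xyz": [-11.5, -42, 1], "turn": [0, 0, -0.17]}, {"xyz": [-4, -43, 1], "turn": [0, 0, -0.17]}, {"xyz": [3, -43, 1], "turn": [0, 0, -0.17]}, {"xyz": [10.5, -42, 1], "turn": [0, 0, -0.169]}]
    [{"xyz": [17.5, -40, 1], "turn": [0, 0, -0.17]}, {"xyz": [24, -36, 1.5], "turn": [0, 0, -0.169]}, {"xyz": [29.5, -31.5, 1], "turn": [0, 0, -0.17]}, {"xyz": [34.5, -26.5, 1.5], "turn": [0, 0, -0.169]}]
-> (np.float64(631.7868630793739), np.float64(-57.40453313955223), 34, 5, 25)
    [{"xyz": [0, 0, 23], "turn": [0, 0, 0]}, {"xyz": [0, 0, 23], "turn": [0, 0, 0]}]
```

```bash
python3 - <<'E'
s=open("h.py").read()
s=s.replace("c=phi_of(R); ph=c+((w[3]-c+90)%180-90)","c=phi_of(R); c=cur[0]+((c-cur[0]+180)%360-180); cur[0]=c; ph=min([w[3]+k*180 for k in range(-3,4) if abs(np.degrees(np.arctan2(w[1],w[0]))-w[3]-k*180)<135],key=lambda a:abs(a-c))")
s=s.replace("        if len(w)>5: ph=w[3]\n","")
s=s.replace("tv=(R.inv()*Rt_).as_rotvec()","tv=(R.inv()*Rt_).as_rotvec(); tv=np.array([0,0,np.radians(c-ph)]) if abs(ph-c)>90 else tv")
s=s.replace("    for w in wps:\n        d=","    cur=[np.degrees(st['q'][0]-st['q'][5])]\n    for w in wps:\n        w=tuple(float(np.round(k,1)) for k in w); d=")
open("h.py","w").write(s)
E
python3 - <<'E'
from h import *
s=env.get_state(); print(np.degrees(s["q"][0]-s["q"][5]))
b=mw(np.load("mag.npy"),(-32,0,0))[0]*1000
p,R=plan([(422,272,60,97.5),(422,272,22.5,97.5,30),(422,272,90,97.5),(b[0],b[1],80,5,55),(b[0],b[1],34,5,25)])
E
```

```text
97.25079983588448
-> (422.0, 272.0, 60.0, 97.5)
    [{"xyz": [6.5, -1, 34.5], "turn": [0, 0.005, -0.004]}]
-> (422.0, 272.0, 22.5, 97.5, 30.0)
    [{"xyz": [0, 0, 19], "turn": [0, 0, 0]}, {"xyz": [0, 0, 18.5], "turn": [0, 0, 0]}]
-> (422.0, 272.0, 90.0, 97.5)
    [{"xyz": [0, 0, -33.5], "turn": [0, 0, 0]}, {"xyz": [0, 0, -34], "turn": [0, 0, 0]}]
-> (631.8, -57.4, 80.0, 5.0, 55.0)
    [{"xyz": [-16.5, -35.5, 1], "turn": [0, 0, 0.161]}, {"xyz": [-22, -32.5, 1], "turn": [0, 0, 0.161]}, {"xyz": [-27, -28.5, 1], "turn": [0, 0, 0.162]}, {"xyz": [-31, -23.5, 1], "turn": [0, 0, 0.161]}, {"xyz": [-34.5, -18.5, 1], "turn": [0, 0, 0.162]}]
    [{"xyz": [-37, -12.5, 1], "turn": [0, 0, 0.161]}, {"xyz": [-38.5, -6.5, 1], "turn": [0, 0, 0.162]}, {"xyz": [-39, -0, 1], "turn": [0, 0, 0.161]}, {"xyz": [-38.5, 6, 1], "turn": [0, 0, 0.162]}, {"xyz": [-36.5, 12, 1], "turn": [0, 0, 0.161]}]
-> (631.8, -57.4, 34.0, 5.0, 25.0)
    [{"xyz": [-0, 0, 23], "turn": [0, 0, 0]}, {"xyz": [-0, 0, 23], "turn": [0, 0, 0]}]
```

{"op": "carry_out", "data": {"rows": [{"xyz": [6, -1, 34], "turn": [0, 0.005, 0]}, {"xyz": [0, 0, 19], "turn": [0, 0, 0]}, {"xyz": [0, 0, 17], "turn": [0, 0, 0]}, {"xyz": [0, 0, 0], "turn": [0, 0, 0]}, {"xyz": [0, 0, 0], "turn": [0, 0, 0]}]}}

```text
t: 4.97
tool_pos: [0.4198, 0.2734, 0.0244]
eef_rot: [0.204, -3.131, -0.001]
contact_force: [-0.4, 0.8, 0.2]
opening: 0.0562
```

```bash
python3 - <<'E'
from h import *
plan([(422,272,22.5,97.5)])
E
```

```text
-> (422.0, 272.0, 22.5, 97.5)
    [{"xyz": [-2, -1.5, 2], "turn": [0, -0.003, 0]}]
```

{"op": "carry_out", "data": {"rows": [{"xyz": [-2, -1, 2], "turn": [0, 0, 0]}, {"xyz": [0, 0, 0], "turn": [0, 0, 0]}]}}

```text
t: 5.22
tool_pos: [0.4218, 0.2724, 0.0221]
eef_rot: [0.204, -3.131, -0.0]
contact_force: [-0.3, -0.7, -0.2]
opening: 0.0563
```

{"op": "carry_out", "data": {"rows": [{"xyz": [0, 0, 0], "turn": [0, 0, 0]}, {"xyz": [0, 0, 0], "turn": [0, 0, 0]}, {"xyz": [0, 0, 0], "turn": [0, 0, 0]}, {"xyz": [0, 0, 0], "turn": [0, 0, 0]}], "fingers": 0.2, "newtons": 20}}

```text
t: 5.72
tool_pos: [0.4212, 0.2723, 0.0216]
eef_rot: [0.204, -3.13, 0.0]
contact_force: [0.8, -0.1, -0.3]
opening: 0.0335
```

{"op": "carry_out", "data": {"rows": [{"xyz": [0, 0, -33], "turn": [0, 0, 0]}, {"xyz": [0, 0, -34], "turn": [0, 0, 0]}, {"xyz": [0, 0, 0], "turn": [0, 0, 0]}]}}

```text
t: 6.1
tool_pos: [0.4236, 0.2733, 0.0915]
eef_rot: [-0.204, 3.134, 0.004]
contact_force: [0.2, 0.4, -0.6]
opening: 0.0335
```

{"op": "carry_out", "data": {"rows": [{"xyz": [-16, -35, 1], "turn": [0, 0, 0.16]}, {"xyz": [-22, -32, 1], "turn": [0, 0, 0.16]}, {"xyz": [-27, -28, 1], "turn": [0, 0, 0.16]}, {"xyz": [-31, -24, 1], "turn": [0, 0, 0.16]}, {"xyz": [-34, -18, 1], "turn": [0, 0, 0.16]}]}}

```text
t: 6.72
tool_pos: [0.5255, 0.1077, 0.081]
eef_rot: [-1.038, -2.957, 0.005]
contact_force: [0.5, 0.8, -0.4]
opening: 0.034
```

{"op": "carry_out", "data": {"rows": [{"xyz": [-37, -12, 1], "turn": [0, 0, 0.16]}, {"xyz": [-38, -7, 1], "turn": [0, 0, 0.16]}, {"xyz": [-39, 0, 1], "turn": [0, 0, 0.16]}, {"xyz": [-38, 6, 1], "turn": [0, 0, 0.16]}, {"xyz": [-36, 12, 1], "turn": [0, 0, 0.16]}]}}

```text
t: 7.35
tool_pos: [0.6308, -0.0536, 0.0752]
eef_rot: [-2.109, -2.321, 0.009]
contact_force: [0.7, -0.4, -0.5]
opening: 0.0339
```

{"op": "carry_out", "data": {"rows": [{"xyz": [0, 0, 0], "turn": [0, 0, 0]}, {"xyz": [0, 0, 0], "turn": [0, 0, 0]}]}}

```text
t: 7.6
tool_pos: [0.6302, -0.0521, 0.0759]
eef_rot: [-2.101, -2.327, 0.008]
contact_force: [-0.3, -0.5, 0.3]
opening: 0.0341
```

```bash
python3 - <<'E'
from h import *
b=mw(np.load("mag.npy"),(-32,0,0))[0]*1000
p,R=plan([(b[0],b[1],60,5,35),(b[0],b[1],33.5,5,20)])
T,S=env.snapshot("top"),env.snapshot("side")
a=cv2.resize(T["frame"][165:255,270:390],None,fx=5,fy=5,interpolation=cv2.INTER_CUBIC)
b=cv2.resize(S["frame"][200:320,250:410],None,fx=5,fy=5,interpolation=cv2.INTER_CUBIC)
cv2.imwrite("pics/b1.png",b)
E
```

```text
-> (631.8, -57.4, 60.0, 5.0, 35.0)
    [{"xyz": [-5.5, 1, 16], "turn": [-0.008, 0, 0.015]}]
-> (631.8, -57.4, 33.5, 5.0, 20.0)
    [{"xyz": [0, 0, 13], "turn": [0, 0, 0]}, {"xyz": [0, 0, 13.5], "turn": [0, 0, 0]}]
```

View pics/b1.png

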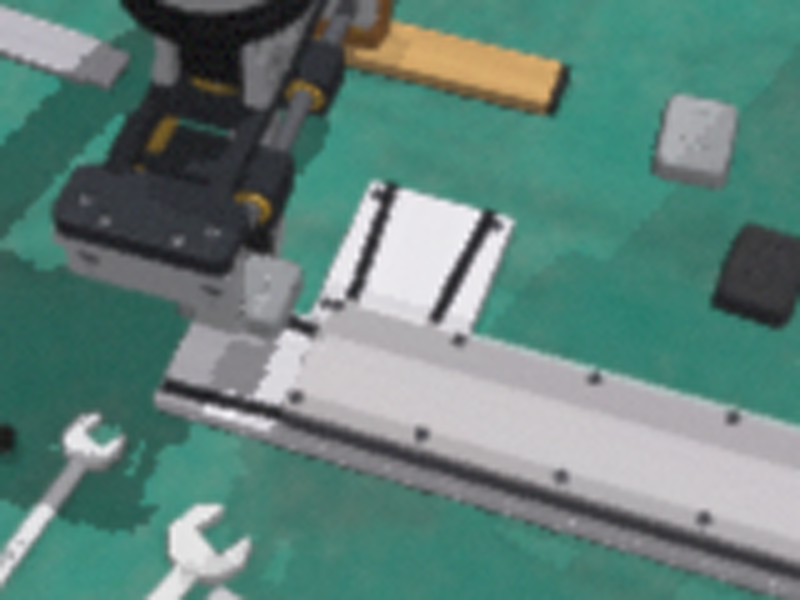

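{"op": "carry_out", "data": {"rows": [{"xyz": [-5, 1, 16], "turn": [-0.008, 0, 0.015]}, {"xyz": [0, 0, 14], "turn": [0, 0, 0]}, {"xyz": [0, 0, 13], "turn": [0, 0, 0]}, {"xyz": [0, 0, 0], "turn": [0, 0, 0]}, {"xyz": [0, 0, 0], "turn": [0, 0, 0]}]}}

```text
t: 8.32
tool_pos: [0.633, -0.0574, 0.0348]
eef_rot: [2.122, 2.314, 0.004]
contact_force: [-0.4, 0.4, 0.2]
opening: 0.0338
```

```bash
python3 - <<'E'
from h import *
b=mw(np.load("mag.npy"),(-32,0,0))[0]*1000
p,R=plan([(b[0],b[1],32.5,5,20)])
E
```

```text
-> (631.8, -57.4, 32.5, 5.0, 20.0)
    [{"xyz": [0, -1, 2.5], "turn": [0.003, 0, 0]}]
```

{"op": "carry_out", "data": {"rows": [{"xyz": [0, -1, 2], "turn": [0, 0, 0]}, {"xyz": [0, 0, 0], "turn": [0, 0, 0]}]}}

```text
t: 8.57
tool_pos: [0.6319, -0.0577, 0.0329]
eef_rot: [2.122, 2.313, 0.004]
contact_force: [-0.4, -0.7, 0.4]
opening: 0.0338
```

{"op": "carry_out", "data": {"rows": [{"xyz": [0, 0, 0], "turn": [0, 0, 0]}, {"xyz": [0, 0, 0], "turn": [0, 0, 0]}, {"xyz": [0, 0, 0], "turn": [0, 0, 0]}], "fingers": 0.5}}

```text
t: 8.95
tool_pos: [0.6319, -0.0577, 0.0328]
eef_rot: [2.122, 2.313, 0.004]
contact_force: [0.2, -0.6, 0.2]
opening: 0.047
```

{"op": "carry_out", "data": {"rows": [{"xyz": [0, 0, -15], "turn": [0, 0, 0]}, {"xyz": [0, 0, -40], "turn": [0, 0, 0]}, {"xyz": [0, 0, 0], "turn": [0, 0, 0]}]}}

```text
t: 9.32
tool_pos: [0.6348, -0.0582, 0.0934]
eef_rot: [2.117, 2.307, 0.012]
contact_force: [0.6, -0.7, -0.6]
opening: 0.0471
```

```bash
python3 look2.py push_stick; python3 - <<'E'
from h import *
plan([(431,-103.6,95,5,55),(431,-103.6,40,5,30)])
E
```

```text
push_stick (np.float64(434.8), np.float64(-146.1), np.float64(95.2), np.float64(0.46), 1)
-> (431.0, -103.6, 95.0, 5.0, 55.0)
    [{"xyz": [-7, -51, -2], "turn": [0, 0, 0]}, {"xyz": [-7.5, -50.5, -2], "turn": [0, 0, 0]}, {"xyz": [-7, -51, -2.5], "turn": [0, 0, 0]}, {"xyz": [-7.5, -50.5, -2], "turn": [0, 0, 0]}]
-> (431.0, -103.6, 40.0, 5.0, 30.0)
    [{"xyz": [0, -0, 27.5], "turn": [0, 0, 0]}, {"xyz": [0, -0, 27.5], "turn": [0, 0, 0]}]
```

{"op": "carry_out", "data": {"rows": [{"xyz": [-7, -51, -2], "turn": [0, 0, 0]}, {"xyz": [-7, -51, -2], "turn": [0, 0, 0]}, {"xyz": [-7, -51, -2], "turn": [0, 0, 0]}, {"xyz": [-7, -51, -2], "turn": [0, 0, 0]}, {"xyz": [0, 0, 0], "turn": [0, 0, 0]}]}}

```text
t: 10.15
tool_pos: [0.427, -0.1028, 0.0931]
eef_rot: [-2.125, -2.311, -0.001]
contact_force: [-0.6, -0.9, 1.0]
opening: 0.047
```

```bash
python3 - <<'E'
from h import *
plan([(431,-103.6,40,5,30)])
S=env.snapshot("side"); print([(q["position"],back(S,q["position"],.005)) for q in env.mark_of(S,"stick_tip")], proj(S,mw((431,-103.6,np.radians(95)),[(120,0,5)])))
cv2.imwrite("pics/s2.png",cv2.resize(S["frame"][150:330,230:500],None,fx=2.5,fy=2.5,interpolation=cv2.INTER_CUBIC))
E
```

```text
-> (431.0, -103.6, 40.0, 5.0, 30.0)
    [{"xyz": [-0.5, 2, 26.5], "turn": [0, 0, -0.002]}, {"xyz": [-0.5, 2, 26.5], "turn": [0, 0, -0.002]}]
[([360.7, 215.7], array([[0.41525398, 0.0101824 , 0.005     ]]))] [[362.11575709 217.86390085]]
```

View pics/s2.png

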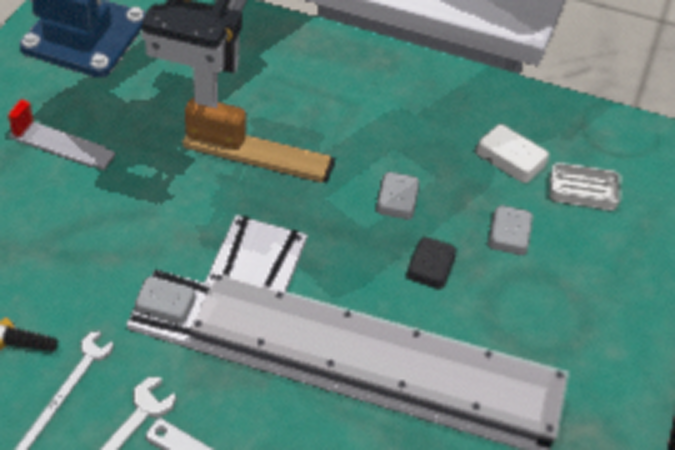

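{"op": "carry_out", "data": {"rows": [{"xyz": [-0.5, 2, 27], "turn": [0, 0, 0]}, {"xyz": [-0.5, 2, 27], "turn": [0, 0, 0]}, {"xyz": [0, 0, 0], "turn": [0, 0, 0]}, {"xyz": [0, 0, 0], "turn": [0, 0, 0]}]}}

```text
t: 10.75
tool_pos: [0.4362, -0.1037, 0.0416]
eef_rot: [2.121, 2.314, 0.004]
contact_force: [0.2, 0.1, 0.3]
opening: 0.047
```

{"op": "carry_out", "data": {"rows": [{"xyz": [0, 0, 0], "turn": [0, 0, 0]}, {"xyz": [0, 0, 0], "turn": [0, 0, 0]}, {"xyz": [0, 0, 0], "turn": [0, 0, 0]}, {"xyz": [0, 0, 0], "turn": [0, 0, 0]}, {"xyz": [0, 0, 0], "turn": [0, 0, 0]}], "fingers": 0.1, "newtons": 45}}

```text
t: 11.38
tool_pos: [0.4351, -0.104, 0.0417]
eef_rot: [2.122, 2.313, 0.003]
contact_force: [-1.8, -0.0, 5.7]
opening: 0.0242
```

```bash
python3 - <<'E'
from h import *
m=np.load("mag.npy")
b=mw(m,(-198,0,0))[0]*1000
p,R=plan([(431,-103.6,75,5,30),(b[0],b[1],75,5,50),(b[0],b[1],54,5,20)])
print(p)
E
```

```text
-> (431.0, -103.6, 75.0, 5.0, 30.0)
    [{"xyz": [0.5, -2, -16.5], "turn": [0.002, 0, 0]}, {"xyz": [0, -2, -17], "turn": [0, 0, 0]}]
-> (646.3, -222.8, 75.0, 5.0, 50.0)
    [{"xyz": [-27.5, 41, 0], "turn": [0, 0, 0]}, {"xyz": [-27.5, 41, 0], "turn": [0, 0, 0]}, {"xyz": [-27.5, 41, 0], "turn": [0, 0, 0]}, {"xyz": [-27.5, 40.5, 0.5], "turn": [0, 0, 0]}, {"xyz": [-27, 41, 0], "turn": [0, 0, 0]}]
-> (646.3, -222.8, 54.0, 5.0, 20.0)
    [{"xyz": [-0, -0, 10.5], "turn": [0, 0, 0]}, {"xyz": [-0, -0, 10.5], "turn": [0, 0, 0]}]
[ 646.53118619 -222.77239676   54.10795692]
```

{"op": "carry_out", "data": {"rows": [{"xyz": [0, 0, -16], "turn": [0, 0, 0]}, {"xyz": [0, -4, -17], "turn": [0, 0, 0]}, {"xyz": [-27, 41, 0], "turn": [0, 0, 0]}, {"xyz": [-27, 41, 0], "turn": [0, 0, 0]}, {"xyz": [-27, 41, 0], "turn": [0, 0, 0]}]}}

```text
t: 12.0
tool_pos: [0.5622, -0.1748, 0.0751]
eef_rot: [2.122, 2.313, 0.005]
contact_force: [0.3, 0.5, -1.3]
opening: 0.0237
```

{"op": "carry_out", "data": {"rows": [{"xyz": [-27, 41, 0], "turn": [0, 0, 0]}, {"xyz": [-27, 41, 0], "turn": [0, 0, 0]}, {"xyz": [0, 0, 8], "turn": [0, 0, 0]}, {"xyz": [0, 0, 0], "turn": [0, 0, 0]}, {"xyz": [0, 0, 0], "turn": [0, 0, 0]}]}}

```text
t: 12.62
tool_pos: [0.646, -0.2202, 0.0671]
eef_rot: [2.122, 2.314, 0.004]
contact_force: [0.2, -0.4, -1.3]
opening: 0.0237
```

```bash
python3 look2.py push_stick; python3 - <<'E'
from h import *
m=np.load("mag.npy")
q=[mw(m,(x,0,0))[0]*1000 for x in (-190,-168,-70)]
p,R=plan([(*q[0][:2],53.5,5,15),(*q[1][:2],53.5,5,15),(*q[2][:2],53.5,5,12)])
E
```

```text
push_stick (np.float64(645.7), np.float64(-176.3), np.float64(94.3), np.float64(0.5), 1)
-> (645.6, -214.8, 53.5, 5.0, 15.0)
    [{"xyz": [6, -0.5, 14], "turn": [0.004, 0, 0]}]
-> (643.7, -192.9, 53.5, 5.0, 15.0)
    [{"xyz": [11, -0, 0], "turn": [0, 0, 0]}, {"xyz": [11, -0, 0], "turn": [0, 0, 0]}]
-> (635.1, -95.3, 53.5, 5.0, 12.0)
    [{"xyz": [11, -0, 0], "turn": [0, 0, 0]}, {"xyz": [11, -0, 0], "turn": [0, 0, 0]}, {"xyz": [11, -0, 0], "turn": [0, 0, 0]}, {"xyz": [11, -0, 0], "turn": [0, 0, 0]}, {"xyz": [11, -0, 0], "turn": [0, 0, 0]}]
    [{"xyz": [10.5, -0, 0], "turn": [0, 0, 0]}, {"xyz": [11, -0, 0], "turn": [0, 0, 0]}, {"xyz": [10.5, -0, 0], "turn": [0, 0, 0]}, {"xyz": [11, -0, 0], "turn": [0, 0, 0]}]
```

{"op": "carry_out", "data": {"rows": [{"xyz": [3, 0, 7], "turn": [0, 0, 0]}, {"xyz": [3, 0, 6], "turn": [0, 0, 0]}, {"xyz": [0, 0, 0], "turn": [0, 0, 0]}, {"xyz": [0, 0, 0], "turn": [0, 0, 0]}]}}

```text
t: 13.32
tool_pos: [0.6463, -0.2149, 0.0535]
eef_rot: [2.122, 2.314, 0.003]
contact_force: [0.3, 0.2, -0.4]
opening: 0.0234
```

```bash
python3 - <<'E'
from h import *
m=np.load("mag.npy")
S=env.snapshot("side");T=env.snapshot("top")
def tomag(X): c,s=np.cos(m[2]),np.sin(m[2]); d=X[0,:2]*1000-m[:2]; return np.round([c*d[0]+s*d[1],-s*d[0]+c*d[1]],1)
for x in (T,S): print([(q["position"],round(q["score"],2),tomag(back(x,q["position"],.0165))) for q in env.mark_of(x,"stick_tip")])
cv2.imwrite("pics/s3.png",cv2.resize(S["frame"][190:310,230:390],None,fx=4,fy=4,interpolation=cv2.INTER_CUBIC))
p=env.get_state()["tool_pos"]; print(p,tomag(p[None]))
E
```

```text
[([337.1, 190.7], 0.82, array([-67.5,   2.4]))]
[([280.8, 263.1], 0.59, array([-69.9,   3.1]))]
[ 0.64650862 -0.21514545  0.05393074] [-190.4   -0.9]
```

View pics/s3.png

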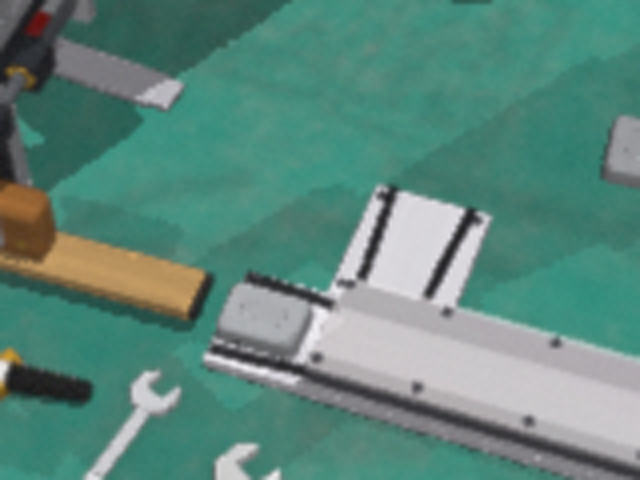

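{"op": "carry_out", "data": {"rows": [{"xyz": [12, 0, 0], "turn": [0, 0, 0]}, {"xyz": [12, 0, 0], "turn": [0, 0, 0]}, {"xyz": [12, 0, 0], "turn": [0, 0, 0]}, {"xyz": [12, 0, 0], "turn": [0, 0, 0]}]}}

```text
t: 14.02
tool_pos: [0.6421, -0.1659, 0.0537]
eef_rot: [2.122, 2.314, 0.004]
contact_force: [0.3, -0.5, -0.6]
opening: 0.0238
```

{"op": "carry_out", "data": {"rows": [{"xyz": [12, 0, 0], "turn": [0, 0, 0]}, {"xyz": [12, 0, 0], "turn": [0, 0, 0]}, {"xyz": [12, 0, 0], "turn": [0, 0, 0]}]}}

```text
t: 14.4
tool_pos: [0.639, -0.1305, 0.0537]
eef_rot: [2.122, 2.313, 0.003]
contact_force: [-0.3, -0.2, -1.0]
opening: 0.0239
```

{"op": "carry_out", "data": {"rows": [{"xyz": [12, 0, 0], "turn": [0, 0, 0]}, {"xyz": [12, 0, 0], "turn": [0, 0, 0]}, {"xyz": [12, 0, 0], "turn": [0, 0, 0]}, {"xyz": [0, 0, 0], "turn": [0, 0, 0]}, {"xyz": [0, 0, 0], "turn": [0, 0, 0]}]}}

```text
t: 15.02
tool_pos: [0.636, -0.0955, 0.0536]
eef_rot: [2.122, 2.313, 0.003]
contact_force: [0.3, -0.8, -0.1]
opening: 0.0237
```

```bash
python3 - <<'E'
from h import *
m=np.load("mag.npy")
def tomag(X): c,s=np.cos(m[2]),np.sin(m[2]); d=X[0,:2]*1000-m[:2]; return np.round([c*d[0]+s*d[1],-s*d[0]+c*d[1]],1)
p=env.get_state()["tool_pos"]; print(p,tomag(p[None]))
S=env.snapshot("side");T=env.snapshot("top")
for x in (T,S): print([(q["position"],round(q["score"],2),tomag(back(x,q["position"],.0165))) for q in env.mark_of(x,"stick_tip")])
cv2.imwrite("pics/s4.png",cv2.resize(S["frame"][190:340,230:470],None,fx=3.3,fy=3.3,interpolation=cv2.INTER_CUBIC))
E
```

```text
[ 0.63598977 -0.09549682  0.05357491] [-70.3  -0.9]
[([201.4, 293.0], 0.62, array([235.8, 188.1])), ([302.4, 191.3], 0.19, array([ 5.5, -3.9]))]
[]
```

View pics/s4.png

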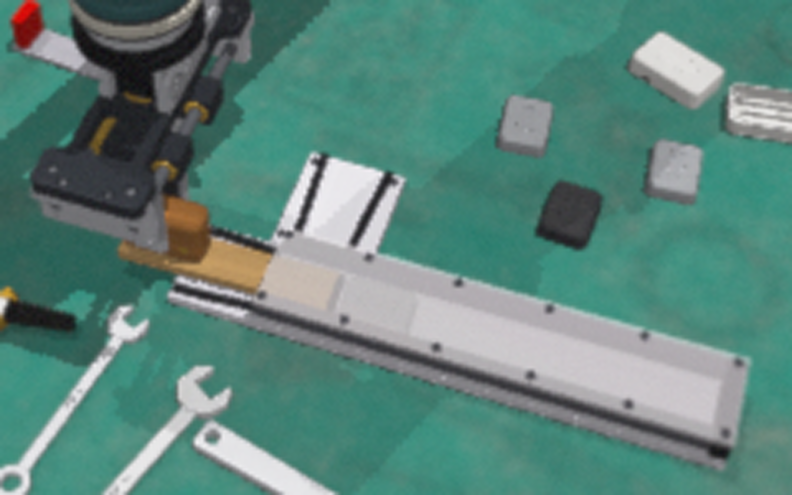

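{"op": "carry_out", "data": {"rows": [{"xyz": [-25, 0, 0], "turn": [0, 0, 0]}, {"xyz": [-35, 0, 0], "turn": [0, 0, 0]}, {"xyz": [-35, 0, 0], "turn": [0, 0, 0]}, {"xyz": [-30, 0, 0], "turn": [0, 0, 0]}, {"xyz": [0, 0, 0], "turn": [0, 0, 0]}]}}

```text
t: 15.85
tool_pos: [0.6463, -0.2243, 0.0534]
eef_rot: [2.127, 2.308, 0.002]
contact_force: [-0.3, -0.6, -1.0]
opening: 0.0237
```

{"op": "carry_out", "data": {"rows": [{"xyz": [0, 0, 6], "turn": [0, 0, 0]}, {"xyz": [0, 0, 5], "turn": [0, 0, 0]}, {"xyz": [0, 0, 0], "turn": [0, 0, 0]}, {"xyz": [0, 0, 0], "turn": [0, 0, 0]}]}}

```text
t: 16.35
tool_pos: [0.6467, -0.2191, 0.0424]
eef_rot: [2.121, 2.315, 0.003]
contact_force: [0.3, -0.1, -0.5]
opening: 0.024
```

{"op": "carry_out", "data": {"rows": [{"xyz": [0, 0, 0], "turn": [0, 0, 0]}, {"xyz": [0, 0, 0], "turn": [0, 0, 0]}, {"xyz": [0, 0, 0], "turn": [0, 0, 0]}], "fingers": 0.5}}

```text
t: 16.73
tool_pos: [0.6469, -0.22, 0.0429]
eef_rot: [2.122, 2.313, 0.004]
contact_force: [0.1, 0.7, -0.2]
opening: 0.0464
```

{"op": "carry_out", "data": {"rows": [{"xyz": [0, 0, -30], "turn": [0, 0, 0]}, {"xyz": [0, 0, -30], "turn": [0, 0, 0]}, {"xyz": [0, 0, 0], "turn": [0, 0, 0]}]}}

```text
t: 17.1
tool_pos: [0.6485, -0.2208, 0.1065]
eef_rot: [2.118, 2.308, 0.007]
contact_force: [0.2, -0.3, 0.3]
opening: 0.0472
```

```bash
python3 look2.py shell_1 ; python3 - <<'E'
from h import *
m=np.load("mag.npy"); b=mw(m,(-32,0,0))[0]*1000
plan([(488.4,138.7,65,91,55),(488.4,138.7,22,91,22)])
E
```

```text
shell_1 (np.float64(488.0), np.float64(138.7), np.float64(-89.4), np.float64(0.1), 2)
shell_1 (np.float64(420.5), np.float64(192.3), np.float64(-81.5), np.float64(0.1), 2)
shell_1 (np.float64(423.4), np.float64(84.4), np.float64(-79.8), np.float64(0.12), 2)
-> (488.4, 138.7, 65.0, 91.0, 55.0)
    [{"xyz": [41, -14, 4], "turn": [0, 0, -0.167]}, {"xyz": [43, -7, 4], "turn": [0, 0, -0.167]}, {"xyz": [43.5, 0.5, 4], "turn": [0, 0, -0.167]}, {"xyz": [43, 7.5, 4], "turn": [0, 0, -0.167]}, {"xyz": [41, 14.5, 4], "turn": [0, 0, -0.167]}]
    [{"xyz": [38, 21, 4], "turn": [0, 0, -0.167]}, {"xyz": [34, 27, 4], "turn": [0, 0, -0.167]}, {"xyz": [29, 32.5, 4], "turn": [0, 0, -0.167]}, {"xyz": [23, 36.5, 4], "turn": [0.002, 0, -0.166]}]
-> (488.4, 138.7, 22.0, 91.0, 22.0)
    [{"xyz": [-0, 0, 21.5], "turn": [0, 0, 0]}, {"xyz": [-0, 0, 21.5], "turn": [0, 0, 0]}]
```

{"op": "carry_out", "data": {"rows": [{"xyz": [41, -14, 4], "turn": [0, 0, -0.167]}, {"xyz": [43, -7, 4], "turn": [0, 0, -0.167]}, {"xyz": [43, 0, 4], "turn": [0, 0, -0.167]}, {"xyz": [43, 8, 4], "turn": [0, 0, -0.167]}, {"xyz": [41, 14, 4], "turn": [0, 0, -0.167]}], "fingers": 0.6}}

```text
t: 17.92
tool_pos: [0.5573, -0.0201, 0.0804]
eef_rot: [-0.995, -2.98, -0.001]
contact_force: [0.4, 0.4, 0.3]
opening: 0.0565
```

{"op": "carry_out", "data": {"rows": [{"xyz": [38, 21, 4], "turn": [0, 0, -0.167]}, {"xyz": [34, 27, 4], "turn": [0, 0, -0.167]}, {"xyz": [29, 33, 4], "turn": [0, 0, -0.167]}, {"xyz": [23, 37, 4], "turn": [0, 0, -0.167]}, {"xyz": [0, 0, 0], "turn": [0, 0, 0]}]}}

```text
t: 18.55
tool_pos: [0.4869, 0.1402, 0.0642]
eef_rot: [0.035, -3.14, 0.0]
contact_force: [-0.0, -0.3, 0.8]
opening: 0.0565
```

{"op": "carry_out", "data": {"rows": [{"xyz": [0, 0, 0], "turn": [0, 0, 0]}]}}

```text
t: 18.68
tool_pos: [0.4891, 0.1379, 0.0653]
eef_rot: [-0.027, 3.14, -0.001]
contact_force: [0.5, -0.3, 0.3]
opening: 0.0565
```

```bash
python3 - <<'E'
from h import *
m=np.load("mag.npy"); b=mw(m,(-34,0,0))[0]*1000
p,R=plan([(488.2,138.7,22,91,22),(488.2,138.7,80,91,35),(b[0],b[1],70,5,50),(b[0],b[1],33,5,20)])
E
```

```text
-> (488.2, 138.7, 22.0, 91.0, 22.0)
    [{"xyz": [0.5, 0.5, 21.5], "turn": [0, 0, 0]}, {"xyz": [0.5, 0.5, 22], "turn": [0, 0.002, 0]}]
-> (488.2, 138.7, 80.0, 91.0, 35.0)
    [{"xyz": [-0, -0, -29], "turn": [0, 0, 0]}, {"xyz": [-0, -0, -29], "turn": [0, 0, 0]}]
-> (632.0, -59.4, 70.0, 5.0, 50.0)
    [{"xyz": [-15.5, -22.5, 1], "turn": [0, 0, 0.167]}, {"xyz": [-19, -19.5, 1], "turn": [0, 0, 0.167]}, {"xyz": [-22, -16, 1], "turn": [0, 0, 0.167]}, {"xyz": [-24.5, -12, 1], "turn": [0, 0, 0.167]}, {"xyz": [-26, -8, 1], "turn": [0, 0, 0.167]}]
    [{"xyz": [-27, -3.5, 1], "turn": [0, 0, 0.167]}, {"xyz": [-27, 1.5, 1.5], "turn": [0, 0, 0.166]}, {"xyz": [-26.5, 5.5, 1], "turn": [0, 0, 0.167]}, {"xyz": [-25.5, 10, 1.5], "turn": [0, 0, 0.166]}]
-> (632.0, -59.4, 33.0, 5.0, 20.0)
    [{"xyz": [0, 0, 18.5], "turn": [0, 0, 0]}, {"xyz": [0, 0, 18.5], "turn": [0, 0, 0]}]
```

{"op": "carry_out", "data": {"rows": [{"xyz": [0.5, 0.5, 22], "turn": [0, 0, 0]}, {"xyz": [0.5, 0.5, 21], "turn": [0, 0, 0]}, {"xyz": [0, 0, 0], "turn": [0, 0, 0]}, {"xyz": [0, 0, 0], "turn": [0, 0, 0]}]}}

```text
t: 19.18
tool_pos: [0.4894, 0.1386, 0.0238]
eef_rot: [-0.026, 3.138, 0.0]
contact_force: [0.3, -0.2, 0.3]
opening: 0.0566
```

{"op": "carry_out", "data": {"rows": [{"xyz": [0, 0, 0], "turn": [0, 0, 0]}, {"xyz": [0, 0, 0], "turn": [0, 0, 0]}, {"xyz": [0, 0, 0], "turn": [0, 0, 0]}, {"xyz": [0, 0, 0], "turn": [0, 0, 0]}], "fingers": 0.2, "newtons": 25}}

```text
t: 19.68
tool_pos: [0.489, 0.1394, 0.0238]
eef_rot: [-0.029, 3.137, 0.0]
contact_force: [-0.7, -1.3, 2.6]
opening: 0.033
```

{"op": "carry_out", "data": {"rows": [{"xyz": [0, 0, -29], "turn": [0, 0, 0]}, {"xyz": [0, 0, -29], "turn": [0, 0, 0]}, {"xyz": [0, 0, 0], "turn": [0, 0, 0]}]}}

```text
t: 20.05
tool_pos: [0.4902, 0.1397, 0.0836]
eef_rot: [-0.029, 3.133, 0.002]
contact_force: [0.0, -1.2, -0.6]
opening: 0.0328
```

{"op": "carry_out", "data": {"rows": [{"xyz": [-15, -22, 0], "turn": [0, 0, 0.167]}, {"xyz": [-19, -20, 0], "turn": [0, 0, 0.167]}, {"xyz": [-22, -16, 1], "turn": [0, 0, 0.167]}, {"xyz": [-24, -12, 1], "turn": [0, 0, 0.167]}, {"xyz": [-26, -8, 1], "turn": [0, 0, 0.167]}]}}

```text
t: 20.68
tool_pos: [0.5664, 0.0284, 0.0762]
eef_rot: [-1.255, -2.88, -0.0]
contact_force: [0.2, 0.2, -0.1]
opening: 0.033
```

{"op": "carry_out", "data": {"rows": [{"xyz": [-27, -3, 1], "turn": [0, 0, 0.167]}, {"xyz": [-27, 1, 1], "turn": [0, 0, 0.167]}, {"xyz": [-27, 6, 1], "turn": [0, 0, 0.167]}, {"xyz": [-26, 10, 1], "turn": [0, 0, 0.167]}, {"xyz": [0, 0, 0], "turn": [0, 0, 0]}]}}

```text
t: 21.3
tool_pos: [0.6314, -0.0607, 0.0721]
eef_rot: [-2.125, -2.313, -0.0]
contact_force: [0.2, -0.4, -0.7]
opening: 0.033
```

{"op": "carry_out", "data": {"rows": [{"xyz": [0, 0, 0], "turn": [0, 0, 0]}]}}

```text
t: 21.42
tool_pos: [0.6308, -0.0588, 0.0731]
eef_rot: [-2.121, -2.316, -0.002]
contact_force: [0.0, -0.1, 0.4]
opening: 0.0332
```

```bash
python3 - <<'E'
from h import *
m=np.load("mag.npy"); b=mw(m,(-34,0,0))[0]*1000
p,R=plan([(b[0],b[1],32.5,5,20)])
E
```

```text
-> (632.0, -59.4, 32.5, 5.0, 20.0)
    [{"xyz": [-0.5, 0.5, 20.5], "turn": [0, 0, 0]}, {"xyz": [-0.5, 0.5, 20], "turn": [0, 0, 0]}]
```

{"op": "carry_out", "data": {"rows": [{"xyz": [-0.5, 1, 20], "turn": [0, 0, 0]}, {"xyz": [0, 0, 18], "turn": [0, 0, 0]}, {"xyz": [0, 0, 0], "turn": [0, 0, 0]}, {"xyz": [0, 0, 0], "turn": [0, 0, 0]}]}}

```text
t: 21.92
tool_pos: [0.6327, -0.0596, 0.0362]
eef_rot: [2.122, 2.314, 0.003]
contact_force: [0.1, 0.1, -0.7]
opening: 0.034
```

{"op": "carry_out", "data": {"rows": [{"xyz": [0, 0, 0], "turn": [0, 0, 0]}, {"xyz": [0, 0, 0], "turn": [0, 0, 0]}, {"xyz": [0, 0, 0], "turn": [0, 0, 0]}], "fingers": 0.5}}

```text
t: 22.3
tool_pos: [0.6332, -0.06, 0.0371]
eef_rot: [2.122, 2.313, 0.004]
contact_force: [-0.4, -0.7, 0.2]
opening: 0.0469
```

{"op": "carry_out", "data": {"rows": [{"xyz": [0, 0, -15], "turn": [0, 0, 0]}, {"xyz": [0, 0, -40], "turn": [0, 0, 0]}, {"xyz": [-20, 0, -15], "turn": [0, 0, 0]}, {"xyz": [-20, 0, 0], "turn": [0, 0, 0]}, {"xyz": [0, 0, 0], "turn": [0, 0, 0]}]}}

```text
t: 22.92
tool_pos: [0.6355, -0.1021, 0.1051]
eef_rot: [2.127, 2.311, 0.001]
contact_force: [-0.1, 0.6, -0.2]
opening: 0.047
```

```bash
python3 look2.py shell_1; python3 - <<'E'
from h import *
S=env.snapshot("side");T=env.snapshot("top")
for x in (T,S): print([(q["position"],round(q["score"],2),np.round(back(x,q["position"],.005),3)) for q in env.mark_of(x,"stick_tip")])
plan([(646.9,-220,106,5,45),(646.9,-220,42,5,32)])
E
```

```text
shell_1 (np.float64(633.6), np.float64(-59.5), np.float64(-174.4), np.float64(0.25), 2)
shell_1 (np.float64(423.9), np.float64(84.3), np.float64(-79.3), np.float64(0.17), 2)
shell_1 (np.float64(420.9), np.float64(193.1), np.float64(-83.4), np.float64(0.09), 2)
[([167.8, 205.3], 0.5, array([[0.61 , 0.272, 0.005]]))]
[([278.1, 265.8], 0.64, array([[ 0.634, -0.102,  0.005]]))]
-> (646.9, -220.0, 106.0, 5.0, 45.0)
    [{"xyz": [-40.5, 0, 0], "turn": [0, 0, 0]}, {"xyz": [-40.5, 0, 0], "turn": [0, 0, 0]}, {"xyz": [-40.5, 0.5, 0], "turn": [0.002, 0, 0]}]
-> (646.9, -220.0, 42.0, 5.0, 32.0)
    [{"xyz": [0, -0, 32], "turn": [0, 0, 0]}, {"xyz": [0, -0, 32], "turn": [0, 0, 0]}]
```

{"op": "carry_out", "data": {"rows": [{"xyz": [-40, 0, 0], "turn": [0, 0, 0]}, {"xyz": [-40, 0, 0], "turn": [0, 0, 0]}, {"xyz": [-40, 1, 0], "turn": [0, 0, 0]}, {"xyz": [0, 0, 0], "turn": [0, 0, 0]}]}}

```text
t: 23.82
tool_pos: [0.6474, -0.2218, 0.1062]
eef_rot: [2.126, 2.31, 0.003]
contact_force: [-0.3, -0.1, 0.0]
opening: 0.0472
```

{"op": "carry_out", "data": {"rows": [{"xyz": [0, 0, 32], "turn": [0, 0, 0]}, {"xyz": [0, 0, 32], "turn": [0, 0, 0]}, {"xyz": [0, 0, 0], "turn": [0, 0, 0]}, {"xyz": [0, 0, 0], "turn": [0, 0, 0]}]}}

```text
t: 24.32
tool_pos: [0.6485, -0.2185, 0.044]
eef_rot: [2.12, 2.313, 0.005]
contact_force: [-0.4, -0.8, 0.1]
opening: 0.0472
```

{"op": "carry_out", "data": {"rows": [{"xyz": [0, 0, 0], "turn": [0, 0, 0]}, {"xyz": [0, 0, 0], "turn": [0, 0, 0]}, {"xyz": [0, 0, 0], "turn": [0, 0, 0]}, {"xyz": [0, 0, 0], "turn": [0, 0, 0]}], "fingers": 0.1, "newtons": 45}}

```text
t: 24.82
tool_pos: [0.6481, -0.2195, 0.0438]
eef_rot: [2.122, 2.312, 0.004]
contact_force: [-1.0, -0.2, 4.3]
opening: 0.0241
```

{"op": "carry_out", "data": {"rows": [{"xyz": [0, 0, -12], "turn": [0, 0, 0]}, {"xyz": [0, 0, 0], "turn": [0, 0, 0]}, {"xyz": [0, 0, 0], "turn": [0, 0, 0]}]}}

```text
t: 25.2
tool_pos: [0.6476, -0.2192, 0.0544]
eef_rot: [2.123, 2.313, 0.003]
contact_force: [-0.2, -0.3, -2.0]
opening: 0.0238
```

```bash
cat >> h.py <<'E'
def tomag(X):
    m=np.load("mag.npy"); c,s=np.cos(m[2]),np.sin(m[2]); d=np.ravel(X)[:2]*1000-m[:2]; return np.round([c*d[0]+s*d[1],-s*d[0]+c*d[1]],1)
E
python3 - <<'E'
from h import *
s=env.get_state();p=s["tool_pos"]; print(p,tomag(p),phi_of(Ro.from_rotvec(s["eef_rot"])))
S=env.snapshot("side");T=env.snapshot("top")
for x in (T,S): print([(q["position"],round(q["score"],2),tomag(back(x,q["position"],.0165))) for q in env.mark_of(x,"stick_tip")])
E
```

```text
[ 0.64761461 -0.21915624  0.05444094] [-194.5   -1.6] 4.925272233593198
[([339.2, 191.7], 0.97, array([-71.7,   5. ])), ([304.6, 195.0], 0.59, array([1.7, 4.5])), ([431.4, 255.8], 0.37, array([-248.7,  159.9]))]
[([277.7, 262.3], 0.85, array([-77.2,   2.8])), ([227.7, 254.0], 0.7, array([-192.3,  -13.2])), ([298.5, 269.7], 0.36, array([-26.5,  -0.5]))]
```

{"op": "carry_out", "data": {"rows": [{"xyz": [12, 0, -1], "turn": [0, 0, 0]}, {"xyz": [14, 0, 0], "turn": [0, 0, 0]}, {"xyz": [14, 0, 0], "turn": [0, 0, 0]}, {"xyz": [14, 0, 0], "turn": [0, 0, 0]}]}}

```text
t: 25.9
tool_pos: [0.643, -0.1639, 0.0557]
eef_rot: [2.122, 2.314, 0.004]
contact_force: [1.1, -0.6, -1.3]
opening: 0.0241
```

{"op": "carry_out", "data": {"rows": [{"xyz": [14, 0, 0], "turn": [0, 0, 0]}, {"xyz": [14, 0, 0], "turn": [0, 0, 0]}, {"xyz": [14, 0, 0], "turn": [0, 0, 0]}]}}

```text
t: 26.28
tool_pos: [0.6394, -0.1227, 0.0557]
eef_rot: [2.122, 2.313, 0.003]
contact_force: [0.7, -0.6, -1.6]
opening: 0.0235
```

{"op": "carry_out", "data": {"rows": [{"xyz": [14, 0, 0], "turn": [0, 0, 0]}, {"xyz": [14, 0, 0], "turn": [0, 0, 0]}, {"xyz": [0, 0, 0], "turn": [0, 0, 0]}, {"xyz": [0, 0, 0], "turn": [0, 0, 0]}]}}

```text
t: 26.78
tool_pos: [0.6371, -0.0957, 0.0556]
eef_rot: [2.122, 2.313, 0.003]
contact_force: [0.4, 0.3, -0.6]
opening: 0.0238
```

```bash
python3 - <<'E'
from h import *
s=env.get_state();p=s["tool_pos"]; print(p,tomag(p))
S=env.snapshot("side");T=env.snapshot("top")
print([(q["position"],round(q["score"],2)) for q in env.mark_of(S,"shell_1")])
cv2.imwrite("pics/s5.png",cv2.resize(S["frame"][190:340,230:470],None,fx=3.3,fy=3.3,interpolation=cv2.INTER_CUBIC))
E
```

```text
[ 0.63706934 -0.09572839  0.05561531] [-70.6  -1.9]
[([387.0, 226.5], 0.68), ([435.2, 242.9], 0.52)]
```

View pics/s5.png

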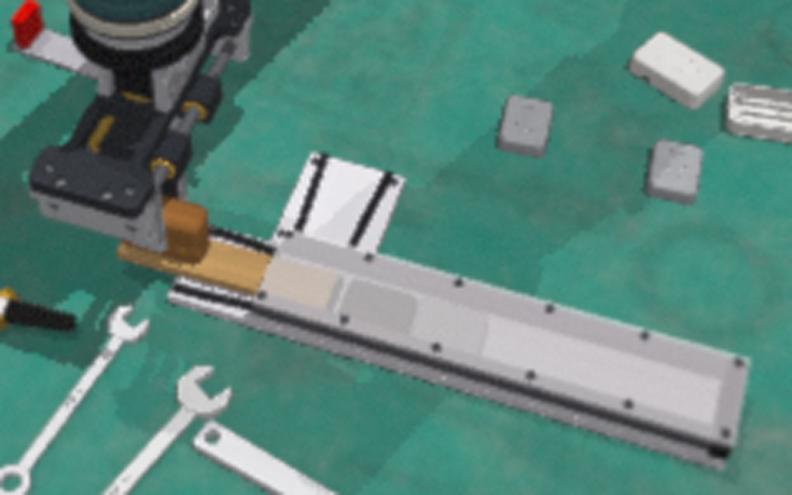

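{"op": "carry_out", "data": {"rows": [{"xyz": [-25, 0, 0], "turn": [0, 0, 0]}, {"xyz": [-35, 0, 0], "turn": [0, 0, 0]}, {"xyz": [-35, 0, 0], "turn": [0, 0, 0]}, {"xyz": [-30, 0, 0], "turn": [0, 0, 0]}, {"xyz": [0, 0, 0], "turn": [0, 0, 0]}]}}

```text
t: 27.55
tool_pos: [0.6473, -0.2246, 0.0554]
eef_rot: [2.127, 2.308, 0.002]
contact_force: [-0.1, 0.2, -1.0]
opening: 0.0237
```

{"op": "carry_out", "data": {"rows": [{"xyz": [0, 0, 6], "turn": [0, 0, 0]}, {"xyz": [0, 0, 5.5], "turn": [0, 0, 0]}, {"xyz": [0, 0, 0], "turn": [0, 0, 0]}, {"xyz": [0, 0, 0], "turn": [0, 0, 0]}]}}

```text
t: 28.05
tool_pos: [0.6478, -0.2193, 0.0438]
eef_rot: [2.122, 2.315, 0.003]
contact_force: [-0.0, -0.9, -0.4]
opening: 0.0236
```

{"op": "carry_out", "data": {"rows": [{"xyz": [0, 0, 0], "turn": [0, 0, 0]}, {"xyz": [0, 0, 0], "turn": [0, 0, 0]}, {"xyz": [0, 0, 0], "turn": [0, 0, 0]}], "fingers": 0.5}}

```text
t: 28.42
tool_pos: [0.648, -0.2202, 0.0443]
eef_rot: [2.122, 2.313, 0.004]
contact_force: [-1.0, 0.5, 0.1]
opening: 0.0463
```

{"op": "carry_out", "data": {"rows": [{"xyz": [0, 0, -30], "turn": [0, 0, 0]}, {"xyz": [0, 0, -30], "turn": [0, 0, 0]}, {"xyz": [0, 0, 0], "turn": [0, 0, 0]}]}}

```text
t: 28.8
tool_pos: [0.6496, -0.2211, 0.1079]
eef_rot: [2.118, 2.308, 0.007]
contact_force: [0.4, -0.5, 0.2]
opening: 0.0468
```

```bash
python3 look2.py shell_1 ; python3 - <<'E'
from h import *
plan([(421,193,65,97,60)])
E
```

```text
shell_1 (np.float64(421.1), np.float64(192.5), np.float64(-82.0), np.float64(0.11), 2)
shell_1 (np.float64(423.0), np.float64(83.5), np.float64(-79.9), np.float64(0.11), 2)
-> (421.0, 193.0, 65.0, 97.0, 60.0)
    [{"xyz": [48, -21, 4], "turn": [0, 0, 0.171]}, {"xyz": [43.5, -29, 4], "turn": [0, 0, 0.17]}, {"xyz": [38, -36, 4], "turn": [0, 0, 0.171]}, {"xyz": [31.5, -41.5, 4.5], "turn": [0, 0, 0.17]}, {"xyz": [24, -46.5, 4], "turn": [0, 0, 0.171]}]
    [{"xyz": [15.5, -50, 4.5], "turn": [0, 0, 0.17]}, {"xyz": [7, -51.5, 4], "turn": [0, 0, 0.171]}, {"xyz": [-2, -52.5, 4.5], "turn": [0, 0, 0.17]}, {"xyz": [-11, -51, 4], "turn": [-0.002, 0, 0.171]}]
```

{"op": "carry_out", "data": {"rows": [{"xyz": [48, -21, 4], "turn": [0, 0, 0.17]}, {"xyz": [43, -29, 4], "turn": [0, 0, 0.17]}, {"xyz": [38, -36, 4], "turn": [0, 0, 0.17]}, {"xyz": [32, -41, 4], "turn": [0, 0, 0.17]}, {"xyz": [24, -47, 4], "turn": [0, 0, 0.17]}], "fingers": 0.6}}

```text
t: 29.62
tool_pos: [0.5204, 0.0106, 0.0819]
eef_rot: [-2.893, -1.224, -0.001]
contact_force: [0.4, 0.5, 0.3]
opening: 0.0564
```

{"op": "carry_out", "data": {"rows": [{"xyz": [16, -50, 4], "turn": [0, 0, 0.17]}, {"xyz": [7, -51, 4], "turn": [0, 0, 0.17]}, {"xyz": [-2, -52, 4], "turn": [0, 0, 0.17]}, {"xyz": [-11, -51, 4], "turn": [0, 0, 0.17]}, {"xyz": [0, 0, 0], "turn": [0, 0, 0]}]}}

```text
t: 30.25
tool_pos: [0.4194, 0.1928, 0.0656]
eef_rot: [3.134, 0.211, -0.002]
contact_force: [-0.1, -1.0, 0.1]
opening: 0.0564
```

{"op": "carry_out", "data": {"rows": [{"xyz": [0, 0, 0], "turn": [0, 0, 0]}]}}

```text
t: 30.38
tool_pos: [0.4221, 0.1905, 0.0667]
eef_rot: [3.134, 0.206, 0.003]
contact_force: [-1.3, -0.1, -0.8]
opening: 0.0562
```

```bash
python3 - <<'E'
from h import *
m=np.load("mag.npy"); b=mw(m,(-34,0,0))[0]*1000
p,R=plan([(421,193,22,97.5,22),(421,193,80,97.5,35),(b[0],b[1],70,5,55)])
E
```

```text
-> (421.0, 193.0, 22.0, 97.5, 22.0)
    [{"xyz": [-0.5, -1.5, 22.5], "turn": [0, 0, 0]}, {"xyz": [-0.5, -1, 22], "turn": [0, -0.002, 0]}]
-> (421.0, 193.0, 80.0, 97.5, 35.0)
    [{"xyz": [0, -0, -29], "turn": [0, 0, 0]}, {"xyz": [0, -0, -29], "turn": [0, 0, 0]}]
-> (632.0, -59.4, 70.0, 5.0, 55.0)
    [{"xyz": [19.5, 31, 1], "turn": [0, 0, -0.17]}, {"xyz": [14, 33.5, 1], "turn": [0, 0, -0.17]}, {"xyz": [8, 35.5, 1], "turn": [0, 0, -0.17]}, {"xyz": [2, 36.5, 1], "turn": [0, 0, -0.169]}, {"xyz": [-4, 36.5, 1.5], "turn": [0, 0, -0.17]}]
    [{"xyz": [-10, 35, 1], "turn": [0, 0, -0.169]}, {"xyz": [-16, 33, 1.5], "turn": [0, 0, -0.17]}, {"xyz": [-21.5, 30, 1], "turn": [0, 0, -0.169]}, {"xyz": [-26, 25.5, 1.5], "turn": [0, 0, -0.17]}]
```

{"op": "carry_out", "data": {"rows": [{"xyz": [-0.5, -1, 23], "turn": [0, 0, 0]}, {"xyz": [-0.5, -1, 22.5], "turn": [0, 0, 0]}, {"xyz": [0, 0, 0], "turn": [0, 0, 0]}, {"xyz": [0, 0, 0], "turn": [0, 0, 0]}]}}

```text
t: 30.88
tool_pos: [0.4223, 0.1921, 0.0227]
eef_rot: [-3.135, -0.201, -0.006]
contact_force: [-0.1, 0.0, 0.1]
opening: 0.0564
```

{"op": "carry_out", "data": {"rows": [{"xyz": [0, 0, 0], "turn": [0, 0, 0]}, {"xyz": [0, 0, 0], "turn": [0, 0, 0]}, {"xyz": [0, 0, 0], "turn": [0, 0, 0]}, {"xyz": [0, 0, 0], "turn": [0, 0, 0]}], "fingers": 0.2, "newtons": 25}}

```text
t: 31.38
tool_pos: [0.4218, 0.193, 0.0228]
eef_rot: [-3.135, -0.203, -0.007]
contact_force: [-1.0, -0.2, 2.3]
opening: 0.0333
```

{"op": "carry_out", "data": {"rows": [{"xyz": [0, 0, -29], "turn": [0, 0, 0]}, {"xyz": [0, 0, -29], "turn": [0, 0, 0]}, {"xyz": [0, 0, 0], "turn": [0, 0, 0]}]}}

```text
t: 31.75
tool_pos: [0.4229, 0.1933, 0.0823]
eef_rot: [-3.134, -0.203, -0.013]
contact_force: [-0.5, -0.7, -0.2]
opening: 0.0328
```

{"op": "carry_out", "data": {"rows": [{"xyz": [19, 31, 0], "turn": [0, 0, -0.17]}, {"xyz": [14, 33, 0], "turn": [0, 0, -0.17]}, {"xyz": [8, 36, 1], "turn": [0, 0, -0.17]}, {"xyz": [2, 37, 1], "turn": [0, 0, -0.17]}, {"xyz": [-4, 37, 1], "turn": [0, 0, -0.17]}]}}

```text
t: 32.38
tool_pos: [0.5378, 0.0507, 0.0752]
eef_rot: [-2.768, -1.485, 0.0]
contact_force: [-0.5, -0.2, -0.9]
opening: 0.0336
```

{"op": "carry_out", "data": {"rows": [{"xyz": [-10, 35, 1], "turn": [0, 0, -0.17]}, {"xyz": [-16, 33, 1], "turn": [0, 0, -0.17]}, {"xyz": [-21, 30, 1], "turn": [0, 0, -0.17]}, {"xyz": [-26, 26, 1], "turn": [0, 0, -0.17]}, {"xyz": [0, 0, 0], "turn": [0, 0, 0]}]}}

```text
t: 33.0
tool_pos: [0.6328, -0.0619, 0.0709]
eef_rot: [-2.124, -2.314, -0.0]
contact_force: [-0.6, -0.3, -0.8]
opening: 0.0328
```

{"op": "carry_out", "data": {"rows": [{"xyz": [0, 0, 0], "turn": [0, 0, 0]}]}}

```text
t: 33.12
tool_pos: [0.6317, -0.0595, 0.0719]
eef_rot: [-2.122, -2.315, -0.001]
contact_force: [-0.1, 0.6, -0.3]
opening: 0.0332
```

```bash
python3 - <<'E'
from h import *
m=np.load("mag.npy"); b=mw(m,(-34,0,0))[0]*1000
p,R=plan([(b[0],b[1],33,5,20)])
E
```

```text
-> (632.0, -59.4, 33.0, 5.0, 20.0)
    [{"xyz": [-0, 0, 19.5], "turn": [0, 0, 0]}, {"xyz": [-0, 0.5, 19.5], "turn": [0, 0, 0]}]
```

Same sequence as before: place, then back to the stick.

{"op": "carry_out", "data": {"rows": [{"xyz": [0, 0, 20], "turn": [0, 0, 0]}, {"xyz": [0, 0, 19], "turn": [0, 0, 0]}, {"xyz": [0, 0, 0], "turn": [0, 0, 0]}, {"xyz": [0, 0, 0], "turn": [0, 0, 0]}]}}

```text
t: 33.62
tool_pos: [0.6326, -0.0598, 0.0342]
eef_rot: [2.12, 2.317, 0.002]
contact_force: [0.3, -1.0, -0.3]
opening: 0.0342
```

{"op": "carry_out", "data": {"rows": [{"xyz": [0, 0, 0], "turn": [0, 0, 0]}, {"xyz": [0, 0, 0], "turn": [0, 0, 0]}, {"xyz": [0, 0, 0], "turn": [0, 0, 0]}], "fingers": 0.5}}

```text
t: 34.0
tool_pos: [0.6333, -0.0602, 0.0351]
eef_rot: [2.119, 2.316, 0.004]
contact_force: [-0.0, -0.4, -0.5]
opening: 0.0469
```

{"op": "carry_out", "data": {"rows": [{"xyz": [0, 0, -15], "turn": [0, 0, 0]}, {"xyz": [0, 0, -40], "turn": [0, 0, 0]}, {"xyz": [-20, 0, -16], "turn": [0, 0, 0]}, {"xyz": [-20, 0, 0], "turn": [0, 0, 0]}, {"xyz": [0, 0, 0], "turn": [0, 0, 0]}]}}

```text
t: 34.62
tool_pos: [0.6356, -0.1023, 0.1042]
eef_rot: [2.124, 2.314, 0.001]
contact_force: [0.5, 0.3, -0.3]
opening: 0.0473
```

```bash
python3 look2.py shell_1; python3 - <<'E'
from h import *
S=env.snapshot("side");T=env.snapshot("top")
for x in (T,S): print([(q["position"],round(q["score"],2),np.round(back(x,q["position"],.005),3)) for q in env.mark_of(x,"stick_tip")])
plan([(648,-220,106,5,45)])
E
```

```text
shell_1 (np.float64(632.9), np.float64(-60.5), np.float64(-71.3), np.float64(0.37), 2)
shell_1 (np.float64(423.3), np.float64(84.2), np.float64(-79.2), np.float64(0.11), 2)
[([394.3, 183.1], 0.23, array([[ 0.65 , -0.216,  0.005]]))]
[([278.0, 266.3], 0.58, array([[ 0.635, -0.102,  0.005]]))]
-> (648.0, -220.0, 106.0, 5.0, 45.0)
    [{"xyz": [-40.5, 0.5, -0.5], "turn": [0, 0, 0]}, {"xyz": [-40.5, 0, -0], "turn": [0, 0, 0]}, {"xyz": [-40, 0.5, -0.5], "turn": [0.002, 0, 0.002]}]
```

{"op": "carry_out", "data": {"rows": [{"xyz": [-40, 0, 0], "turn": [0, 0, 0]}, {"xyz": [-40, 0, 0], "turn": [0, 0, 0]}, {"xyz": [-40, 1, 0], "turn": [0, 0, 0]}, {"xyz": [0, 0, 0], "turn": [0, 0, 0]}]}}

```text
t: 35.52
tool_pos: [0.6478, -0.2219, 0.1053]
eef_rot: [2.123, 2.312, 0.003]
contact_force: [-0.8, 0.0, 0.2]
opening: 0.0468
```

{"op": "carry_out", "data": {"rows": [{"xyz": [0, 0, 32], "turn": [0, 0, 0]}, {"xyz": [0, 0, 32], "turn": [0, 0, 0]}, {"xyz": [0, 0, 0], "turn": [0, 0, 0]}, {"xyz": [0, 0, 0], "turn": [0, 0, 0]}]}}

```text
t: 36.02
tool_pos: [0.6489, -0.2187, 0.043]
eef_rot: [2.117, 2.316, 0.005]
contact_force: [-0.0, 0.0, -0.3]
opening: 0.0473
```

{"op": "carry_out", "data": {"rows": [{"xyz": [0, 0, 0], "turn": [0, 0, 0]}, {"xyz": [0, 0, 0], "turn": [0, 0, 0]}, {"xyz": [0, 0, 0], "turn": [0, 0, 0]}, {"xyz": [0, 0, 0], "turn": [0, 0, 0]}], "fingers": 0.1, "newtons": 45}}

```text
t: 36.52
tool_pos: [0.6485, -0.2196, 0.0429]
eef_rot: [2.119, 2.315, 0.004]
contact_force: [-0.7, -0.2, 4.7]
opening: 0.0237
```

{"op": "carry_out", "data": {"rows": [{"xyz": [0, 0, -12], "turn": [0, 0, 0]}, {"xyz": [0, 0, 0], "turn": [0, 0, 0]}, {"xyz": [0, 0, 0], "turn": [0, 0, 0]}]}}

```text
t: 36.9
tool_pos: [0.6481, -0.2194, 0.0535]
eef_rot: [2.12, 2.316, 0.003]
contact_force: [-0.8, -1.0, -1.0]
opening: 0.0237
```

```bash
python3 - <<'E'
from h import *
s=env.get_state();p=s["tool_pos"]; print(p,tomag(p),phi_of(Ro.from_rotvec(s["eef_rot"])))
S=env.snapshot("side");T=env.snapshot("top")
for x in (T,S): print([(q["position"],round(q["score"],2),tomag(back(x,q["position"],.0165))) for q in env.mark_of(x,"stick_tip")])
E
python3 look2.py shell_1
```

```text
[ 0.64807031 -0.21935376  0.05348281] [-194.8   -2.1] 5.072175385081505
[([339.5, 189.0], 0.66, array([-72.9,  -0.7]))]
[([277.7, 264.0], 0.76, array([-75.4,  -1.5])), ([316.6, 286.8], 0.56, array([ 26. , -29.1]))]
shell_1 (np.float64(422.7), np.float64(84.4), np.float64(-79.6), np.float64(0.11), 2)
shell_1 (np.float64(634.2), np.float64(-64.4), np.float64(-175.9), np.float64(0.2), 2)
```

{"op": "carry_out", "data": {"rows": [{"xyz": [8, -1.5, -1], "turn": [0, 0, 0]}, {"xyz": [14, 0, 0], "turn": [0, 0, 0]}, {"xyz": [14, 0, 0], "turn": [0, 0, 0]}, {"xyz": [14, 0, 0], "turn": [0, 0, 0]}]}}

```text
t: 37.8
tool_pos: [0.6421, -0.1683, 0.0548]
eef_rot: [2.119, 2.317, 0.003]
contact_force: [0.6, -1.0, -1.6]
opening: 0.024
```

{"op": "carry_out", "data": {"rows": [{"xyz": [14, 0, 0], "turn": [0, 0, 0]}, {"xyz": [14, 0, 0], "turn": [0, 0, 0]}, {"xyz": [14, 0, 0], "turn": [0, 0, 0]}]}}

```text
t: 38.17
tool_pos: [0.6385, -0.127, 0.0548]
eef_rot: [2.119, 2.316, 0.003]
contact_force: [0.5, -0.7, -0.5]
opening: 0.0236
```

{"op": "carry_out", "data": {"rows": [{"xyz": [14, 0, 0], "turn": [0, 0, 0]}, {"xyz": [14, 0, 0], "turn": [0, 0, 0]}, {"xyz": [4, 0, 0], "turn": [0, 0, 0]}, {"xyz": [0, 0, 0], "turn": [0, 0, 0]}]}}

```text
t: 38.67
tool_pos: [0.6357, -0.0955, 0.0547]
eef_rot: [2.119, 2.317, 0.004]
contact_force: [-0.8, 0.2, -1.4]
opening: 0.0231
```

```bash
python3 - <<'E'
from h import *
s=env.get_state();p=s["tool_pos"]; print(p,tomag(p))
S=env.snapshot("side")
cv2.imwrite("pics/s6.png",cv2.resize(S["frame"][190:340,230:470],None,fx=3.3,fy=3.3,interpolation=cv2.INTER_CUBIC))
E
```

```text
[ 0.63568868 -0.09553194  0.05468238] [-70.3  -0.6]
```

View pics/s6.png

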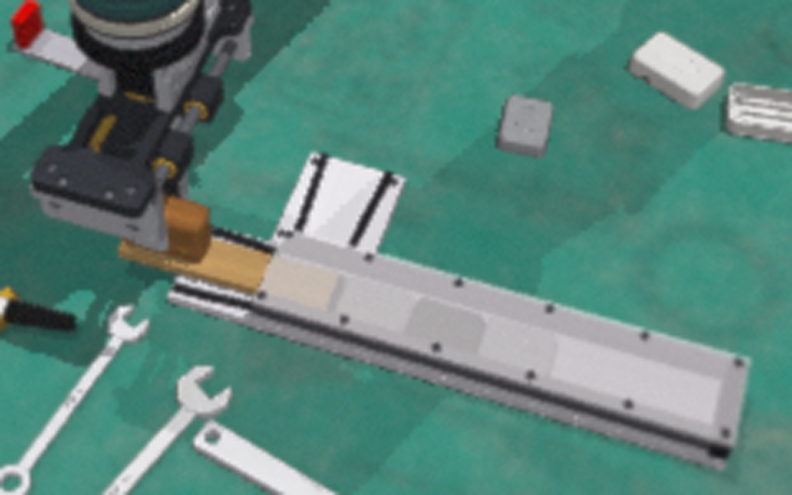

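Three shells are in (grey, black, grey at about (375,300)–(515,345)), the stick still in line. Next: retreat and fetch the fourth.

{"op": "carry_out", "data": {"rows": [{"xyz": [-25, 0, 0], "turn": [0, 0, 0]}, {"xyz": [-35, 0, 0], "turn": [0, 0, 0]}, {"xyz": [-35, 0, 0], "turn": [0, 0, 0]}, {"xyz": [-30, 0, 0], "turn": [0, 0, 0]}, {"xyz": [0, 0, 0], "turn": [0, 0, 0]}]}}

```text
t: 39.35
tool_pos: [0.6462, -0.225, 0.0543]
eef_rot: [2.125, 2.31, 0.002]
contact_force: [0.2, -0.2, -0.7]
opening: 0.0238
```

{"op": "carry_out", "data": {"rows": [{"xyz": [0, 0, 6], "turn": [0, 0, 0]}, {"xyz": [0, 0, 5.5], "turn": [0, 0, 0]}, {"xyz": [0, 0, 0], "turn": [0, 0, 0]}, {"xyz": [0, 0, 0], "turn": [0, 0, 0]}]}}

```text
t: 39.85
tool_pos: [0.6467, -0.2196, 0.0429]
eef_rot: [2.119, 2.318, 0.003]
contact_force: [0.8, 0.3, -1.1]
opening: 0.0237
```

{"op": "carry_out", "data": {"rows": [{"xyz": [0, 0, 0], "turn": [0, 0, 0]}, {"xyz": [0, 0, 0], "turn": [0, 0, 0]}, {"xyz": [0, 0, 0], "turn": [0, 0, 0]}], "fingers": 0.5}}

```text
t: 40.22
tool_pos: [0.6469, -0.2205, 0.0434]
eef_rot: [2.119, 2.316, 0.004]
contact_force: [-0.6, -0.2, 0.1]
opening: 0.0467
```

{"op": "carry_out", "data": {"rows": [{"xyz": [0, 0, -30], "turn": [0, 0, 0]}, {"xyz": [0, 0, -30], "turn": [0, 0, 0]}, {"xyz": [0, 0, 0], "turn": [0, 0, 0]}]}}

```text
t: 40.6
tool_pos: [0.6485, -0.2214, 0.107]
eef_rot: [2.115, 2.311, 0.007]
contact_force: [-0.7, 0.1, 0.0]
opening: 0.0473
```

```bash
python3 look2.py shell_1 ; python3 - <<'E'
from h import *
plan([(423,84.2,65,100.5,60)])
E
```

```text
shell_1 (np.float64(608.8), np.float64(102.2), np.float64(-179.5), np.float64(0.94), 1)
shell_1 (np.float64(422.7), np.float64(83.9), np.float64(-79.5), np.float64(0.12), 2)
-> (423.0, 84.2, 65.0, 100.5, 60.0)
    [{"xyz": [36, -21.5, 4], "turn": [0, 0, 0.164]}, {"xyz": [32, -27, 4], "turn": [0, 0, 0.164]}, {"xyz": [27, -32, 4], "turn": [0, 0, 0.164]}, {"xyz": [21.5, -36, 4], "turn": [0, 0, 0.164]}, {"xyz": [15, -39, 4], "turn": [0, 0, 0.164]}]
    [{"xyz": [8.5, -41, 4], "turn": [0, 0, 0.164]}, {"xyz": [1.5, -42, 4], "turn": [0, 0, 0.164]}, {"xyz": [-5, -41.5, 4], "turn": [0, 0, 0.164]}, {"xyz": [-11.5, -40, 4.5], "turn": [-0.002, 0, 0.164]}]
```

{"op": "carry_out", "data": {"rows": [{"xyz": [36, -21, 4], "turn": [0, 0, 0.164]}, {"xyz": [32, -27, 4], "turn": [0, 0, 0.164]}, {"xyz": [27, -32, 4], "turn": [0, 0, 0.164]}, {"xyz": [22, -36, 4], "turn": [0, 0, 0.164]}, {"xyz": [15, -39, 4], "turn": [0, 0, 0.164]}], "fingers": 0.6}}

```text
t: 41.42
tool_pos: [0.5221, -0.0495, 0.0809]
eef_rot: [-2.872, -1.272, -0.001]
contact_force: [0.3, -0.6, 0.9]
opening: 0.0563
```

{"op": "carry_out", "data": {"rows": [{"xyz": [8, -41, 4], "turn": [0, 0, 0.164]}, {"xyz": [1, -42, 4], "turn": [0, 0, 0.164]}, {"xyz": [-5, -42, 4], "turn": [0, 0, 0.164]}, {"xyz": [-11, -40, 4], "turn": [0, 0, 0.164]}, {"xyz": [0, 0, 0], "turn": [0, 0, 0]}]}}

```text
t: 42.05
tool_pos: [0.4218, 0.0855, 0.0646]
eef_rot: [-3.128, -0.294, 0.002]
contact_force: [0.2, -0.3, -0.2]
opening: 0.0563
```

{"op": "carry_out", "data": {"rows": [{"xyz": [0, 0, 0], "turn": [0, 0, 0]}]}}

```text
t: 42.18
tool_pos: [0.4244, 0.0838, 0.0659]
eef_rot: [3.128, 0.29, 0.003]
contact_force: [-0.1, 0.0, 0.1]
opening: 0.0565
```

```bash
python3 - <<'E'
from h import *
m=np.load("mag.npy"); b=mw(m,(-34,0,0))[0]*1000
p,R=plan([(423,84.1,21,100.5,24),(423,84.1,80,100.5,35),(b[0],b[1],70,5,55)])
E
```

```text
-> (423.0, 84.1, 21.0, 100.5, 24.0)
    [{"xyz": [-0.5, -0.5, 22.5], "turn": [0, 0, 0]}, {"xyz": [-1, -0, 22.5], "turn": [0, -0.002, 0.002]}]
-> (423.0, 84.1, 80.0, 100.5, 35.0)
    [{"xyz": [0, -0, -29.5], "turn": [0, 0, 0]}, {"xyz": [0, -0, -29.5], "turn": [0, 0, 0]}]
-> (632.0, -59.4, 70.0, 5.0, 55.0)
    [{"xyz": [20, 20, 1], "turn": [0, 0, -0.164]}, {"xyz": [16.5, 23, 1], "turn": [0, 0, -0.164]}, {"xyz": [12.5, 25, 1], "turn": [0, 0, -0.164]}, {"xyz": [8, 27, 1], "turn": [0, 0, -0.164]}, {"xyz": [3.5, 28, 1], "turn": [0, 0, -0.164]}]
    [{"xyz": [-1, 28, 1.5], "turn": [0, 0, -0.164]}, {"xyz": [-5.5, 27.5, 1], "turn": [0, 0, -0.164]}, {"xyz": [-10, 26.5, 1.5], "turn": [0, 0, -0.164]}, {"xyz": [-14, 24.5, 1], "turn": [0, 0, -0.163]}]
```

{"op": "carry_out", "data": {"rows": [{"xyz": [-0.5, -0.5, 22.5], "turn": [0, 0, 0]}, {"xyz": [-0.5, 0, 22.5], "turn": [0, 0, 0]}, {"xyz": [0, 0, 0], "turn": [0, 0, 0]}, {"xyz": [0, 0, 0], "turn": [0, 0, 0]}]}}

```text
t: 42.68
tool_pos: [0.4246, 0.0838, 0.0222]
eef_rot: [3.128, 0.286, 0.006]
contact_force: [-0.1, -0.1, 0.8]
opening: 0.0565
```

{"op": "carry_out", "data": {"rows": [{"xyz": [0, 0, 0], "turn": [0, 0, 0]}, {"xyz": [0, 0, 0], "turn": [0, 0, 0]}, {"xyz": [0, 0, 0], "turn": [0, 0, 0]}, {"xyz": [0, 0, 0], "turn": [0, 0, 0]}], "fingers": 0.2, "newtons": 25}}

```text
t: 43.18
tool_pos: [0.4241, 0.0845, 0.0222]
eef_rot: [3.128, 0.288, 0.007]
contact_force: [-0.5, 0.5, 3.1]
opening: 0.0334
```

{"op": "carry_out", "data": {"rows": [{"xyz": [0, 0, -29], "turn": [0, 0, 0]}, {"xyz": [0, 0, -29], "turn": [0, 0, 0]}, {"xyz": [0, 0, 0], "turn": [0, 0, 0]}]}}

```text
t: 43.55
tool_pos: [0.4253, 0.0845, 0.0817]
eef_rot: [3.128, 0.288, 0.013]
contact_force: [-0.3, -0.3, -0.1]
opening: 0.0331
```

{"op": "carry_out", "data": {"rows": [{"xyz": [20, 20, 0], "turn": [0, 0, -0.164]}, {"xyz": [16, 23, 0], "turn": [0, 0, -0.164]}, {"xyz": [12, 25, 1], "turn": [0, 0, -0.164]}, {"xyz": [8, 27, 1], "turn": [0, 0, -0.164]}, {"xyz": [4, 28, 1], "turn": [0, 0, -0.164]}]}}

```text
t: 44.18
tool_pos: [0.5385, 0.0039, 0.0746]
eef_rot: [-2.75, -1.518, 0.0]
contact_force: [0.2, 0.0, -0.8]
opening: 0.0332
```

{"op": "carry_out", "data": {"rows": [{"xyz": [-1, 28, 1], "turn": [0, 0, -0.164]}, {"xyz": [-5, 28, 1], "turn": [0, 0, -0.164]}, {"xyz": [-10, 27, 1], "turn": [0, 0, -0.164]}, {"xyz": [-14, 25, 1], "turn": [0, 0, -0.164]}, {"xyz": [0, 0, 0], "turn": [0, 0, 0]}]}}

```text
t: 44.8
tool_pos: [0.6334, -0.0599, 0.0704]
eef_rot: [-2.123, -2.314, -0.0]
contact_force: [-0.2, -0.1, -0.7]
opening: 0.0331
```

{"op": "carry_out", "data": {"rows": [{"xyz": [0, 0, 0], "turn": [0, 0, 0]}]}}

```text
t: 44.92
tool_pos: [0.6323, -0.0585, 0.0715]
eef_rot: [-2.122, -2.315, -0.001]
contact_force: [-0.4, 0.3, -0.5]
opening: 0.0334
```

```bash
python3 - <<'E'
from h import *
m=np.load("mag.npy"); b=mw(m,(-34,0,0))[0]*1000
p,R=plan([(b[0],b[1],33,5,20)])
E
```

```text
-> (632.0, -59.4, 33.0, 5.0, 20.0)
    [{"xyz": [-0.5, -0, 19.5], "turn": [0, 0, 0]}, {"xyz": [-0.5, -0.5, 19], "turn": [0, 0, 0]}]
```

{"op": "carry_out", "data": {"rows": [{"xyz": [-1, -0.5, 20], "turn": [0, 0, 0]}, {"xyz": [-1, 0, 19], "turn": [0, 0, 0]}, {"xyz": [0, 0, 0], "turn": [0, 0, 0]}, {"xyz": [0, 0, 0], "turn": [0, 0, 0]}]}}

```text
t: 45.42
tool_pos: [0.633, -0.0609, 0.0337]
eef_rot: [2.12, 2.317, 0.003]
contact_force: [-0.6, -0.6, 0.5]
opening: 0.0345
```

{"op": "carry_out", "data": {"rows": [{"xyz": [0, 0, 0], "turn": [0, 0, 0]}, {"xyz": [0, 0, 0], "turn": [0, 0, 0]}, {"xyz": [0, 0, 0], "turn": [0, 0, 0]}], "fingers": 0.5}}

```text
t: 45.8
tool_pos: [0.6337, -0.0611, 0.0346]
eef_rot: [2.119, 2.316, 0.004]
contact_force: [0.4, -0.1, -0.1]
opening: 0.0468
```

{"op": "carry_out", "data": {"rows": [{"xyz": [0, 0, -15], "turn": [0, 0, 0]}, {"xyz": [0, 0, -40], "turn": [0, 0, 0]}, {"xyz": [-20, 0, -16], "turn": [0, 0, 0]}, {"xyz": [-20, 0, 0], "turn": [0, 0, 0]}, {"xyz": [0, 0, 0], "turn": [0, 0, 0]}]}}

```text
t: 46.42
tool_pos: [0.636, -0.1033, 0.1037]
eef_rot: [2.124, 2.314, 0.001]
contact_force: [0.6, 0.5, 0.0]
opening: 0.0472
```

```bash
python3 - <<'E'
from h import *
S=env.snapshot("side");T=env.snapshot("top")
for x in (T,S): print([(q["position"],round(q["score"],2),np.round(back(x,q["position"],.005),3)) for q in env.mark_of(x,"stick_tip")])
plan([(647,-220,106,5,45)])
E
```

```text
[([297.3, 227.7], 0.2, array([[ 0.557, -0.008,  0.005]]))]
[([279.6, 265.8], 0.91, array([[ 0.632, -0.099,  0.005]])), ([332.2, 251.8], 0.21, array([[ 0.547, -0.008,  0.005]]))]
-> (647.0, -220.0, 106.0, 5.0, 45.0)
    [{"xyz": [-40, 0, -1], "turn": [0, 0, 0]}, {"xyz": [-40, 0.5, -1], "turn": [0, 0, 0]}, {"xyz": [-40, 0, -0.5], "turn": [0, 0, 0]}]
```

{"op": "carry_out", "data": {"rows": [{"xyz": [-40, 0, -1], "turn": [0, 0, 0]}, {"xyz": [-40, 0, -1], "turn": [0, 0, 0]}, {"xyz": [-39, 0, 0], "turn": [0, 0, 0]}, {"xyz": [0, 0, 0], "turn": [0, 0, 0]}]}}

```text
t: 47.12
tool_pos: [0.6467, -0.2216, 0.1059]
eef_rot: [2.124, 2.314, 0.002]
contact_force: [-0.7, 0.6, 0.3]
opening: 0.0469
```

{"op": "carry_out", "data": {"rows": [{"xyz": [0, 0, 32], "turn": [0, 0, 0]}, {"xyz": [0, 0, 32], "turn": [0, 0, 0]}, {"xyz": [0, 0, 0], "turn": [0, 0, 0]}, {"xyz": [0, 0, 0], "turn": [0, 0, 0]}]}}

```text
t: 47.62
tool_pos: [0.6481, -0.2186, 0.0442]
eef_rot: [2.118, 2.317, 0.004]
contact_force: [0.2, -1.0, 0.2]
opening: 0.047
```

{"op": "carry_out", "data": {"rows": [{"xyz": [0, 0, 0], "turn": [0, 0, 0]}, {"xyz": [0, 0, 0], "turn": [0, 0, 0]}, {"xyz": [0, 0, 0], "turn": [0, 0, 0]}, {"xyz": [0, 0, 0], "turn": [0, 0, 0]}], "fingers": 0.1, "newtons": 45}}

```text
t: 48.12
tool_pos: [0.6478, -0.2197, 0.0444]
eef_rot: [2.119, 2.315, 0.004]
contact_force: [-1.5, 0.0, 3.8]
opening: 0.0241
```

{"op": "carry_out", "data": {"rows": [{"xyz": [0, 0, -12], "turn": [0, 0, 0]}, {"xyz": [0, 0, 0], "turn": [0, 0, 0]}, {"xyz": [0, 0, 0], "turn": [0, 0, 0]}]}}

```text
t: 48.5
tool_pos: [0.6473, -0.2194, 0.055]
eef_rot: [2.12, 2.316, 0.003]
contact_force: [-0.3, -1.2, -1.5]
opening: 0.0237
```

```bash
python3 - <<'E'
from h import *
s=env.get_state();p=s["tool_pos"]; print(p,tomag(p),phi_of(Ro.from_rotvec(s["eef_rot"])))
S=env.snapshot("side");T=env.snapshot("top")
for x in (T,S): print([(q["position"],round(q["score"],2),tomag(back(x,q["position"],.0165))) for q in env.mark_of(x,"stick_tip")])
E
python3 look2.py shell_1
```

```text
[ 0.6473395  -0.21940299  0.05501931] [-194.7   -1.3] 5.07645533189677
[([338.9, 191.4], 0.57, array([-71.1,   4.3]))]
[([280.2, 264.1], 0.95, array([-70.1,   0.1]))]
shell_1 (np.float64(634.1), np.float64(-64.7), np.float64(4.6), np.float64(0.21), 2)
```

{"op": "carry_out", "data": {"rows": [{"xyz": [10, -1, -1], "turn": [0, 0, 0]}, {"xyz": [14, 0, 0], "turn": [0, 0, 0]}, {"xyz": [14, 0, 0], "turn": [0, 0, 0]}, {"xyz": [14, 0, 0], "turn": [0, 0, 0]}]}}

```text
t: 49.4
tool_pos: [0.6417, -0.1663, 0.0563]
eef_rot: [2.119, 2.317, 0.003]
contact_force: [0.2, -1.3, -0.5]
opening: 0.0237
```

{"op": "carry_out", "data": {"rows": [{"xyz": [14, 0, 0], "turn": [0, 0, 0]}, {"xyz": [14, 0, 0], "turn": [0, 0, 0]}, {"xyz": [14, 0, 0], "turn": [0, 0, 0]}]}}

```text
t: 49.78
tool_pos: [0.6381, -0.1252, 0.0564]
eef_rot: [2.119, 2.316, 0.003]
contact_force: [0.4, -1.1, -0.3]
opening: 0.0238
```

{"op": "carry_out", "data": {"rows": [{"xyz": [14, 0, 0], "turn": [0, 0, 0]}, {"xyz": [14, 0, 0], "turn": [0, 0, 0]}, {"xyz": [14, 0, 0], "turn": [0, 0, 0]}, {"xyz": [0, 0, 0], "turn": [0, 0, 0]}, {"xyz": [0, 0, 0], "turn": [0, 0, 0]}]}}

```text
t: 50.4
tool_pos: [0.6343, -0.0839, 0.056]
eef_rot: [2.12, 2.316, 0.003]
contact_force: [-0.6, 0.1, -1.6]
opening: 0.0236
```

{"op": "carry_out", "data": {"rows": [{"xyz": [-28, 0, 0], "turn": [0, 0, 0]}, {"xyz": [-35, 0, 0], "turn": [0, 0, 0]}, {"xyz": [-35, 0, 0], "turn": [0, 0, 0]}, {"xyz": [-38, 0, 0], "turn": [0, 0, 0]}, {"xyz": [-5, 0, 0], "turn": [0, 0, 0]}]}}

```text
t: 51.02
tool_pos: [0.6465, -0.2277, 0.0559]
eef_rot: [2.124, 2.311, 0.003]
contact_force: [-0.0, -0.1, -1.4]
opening: 0.0236
```

{"op": "carry_out", "data": {"rows": [{"xyz": [0, 0, 6], "turn": [0, 0, 0]}, {"xyz": [0, 0, 5.5], "turn": [0, 0, 0]}, {"xyz": [0, 0, 0], "turn": [0, 0, 0]}, {"xyz": [0, 0, 0], "turn": [0, 0, 0]}]}}

```text
t: 51.52
tool_pos: [0.6468, -0.2234, 0.0444]
eef_rot: [2.119, 2.318, 0.003]
contact_force: [0.8, -0.6, -0.8]
opening: 0.0237
```

```bash
python3 - <<'E'
from h import *
S=env.snapshot("side")
cv2.imwrite("pics/s7.png",cv2.resize(S["frame"][150:340,200:480],None,fx=2.8,fy=2.8,interpolation=cv2.INTER_CUBIC))
E
```

```text
(no output)
```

View pics/s7.png

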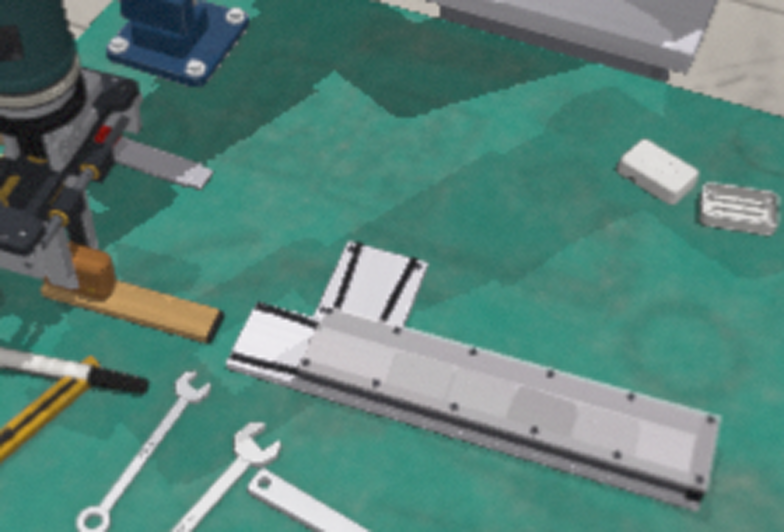

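{"op": "carry_out", "data": {"rows": [{"xyz": [0, 0, 0], "turn": [0, 0, 0]}, {"xyz": [0, 0, 0], "turn": [0, 0, 0]}, {"xyz": [0, 0, 0], "turn": [0, 0, 0]}], "fingers": 0.5}}

```text
t: 51.95
tool_pos: [0.647, -0.2246, 0.0449]
eef_rot: [2.119, 2.316, 0.004]
contact_force: [0.1, -0.1, 0.1]
opening: 0.0464
```

{"op": "carry_out", "data": {"rows": [{"xyz": [0, 0, -30], "turn": [0, 0, 0]}, {"xyz": [0, 0, -30], "turn": [0, 0, 0]}, {"xyz": [0, 0, 0], "turn": [0, 0, 0]}]}}

```text
t: 52.32
tool_pos: [0.6486, -0.2255, 0.1085]
eef_rot: [2.115, 2.311, 0.007]
contact_force: [0.1, 0.1, 0.4]
opening: 0.047
```

```bash
python3 look2.py gate; python3 - <<'E'
from h import *
plan([(497.3,-289.9,85,91,55)])
E
```

```text
gate (np.float64(567.9), np.float64(-448.3), np.float64(94.6), np.float64(0.68), 1)
gate (np.float64(633.9), np.float64(6.0), np.float64(109.8), np.float64(0.9), 1)
-> (497.3, -289.9, 85.0, 91.0, 55.0)
    [{"xyz": [-6, -17, 2], "turn": [0, 0, -0.167]}, {"xyz": [-3, -18, 2], "turn": [0, 0, -0.167]}, {"xyz": [0, -18, 2], "turn": [0, 0, -0.167]}, {"xyz": [3, -17.5, 2], "turn": [0, 0, -0.166]}, {"xyz": [6, -17, 2], "turn": [0, 0, -0.167]}]
    [{"xyz": [9, -16, 2], "turn": [0, 0, -0.166]}, {"xyz": [11, -14, 2], "turn": [0, 0, -0.167]}, {"xyz": [13.5, -12, 1.5], "turn": [0, 0, -0.166]}, {"xyz": [15.5, -9.5, 2], "turn": [0.002, 0, -0.167]}]
```

{"op": "carry_out", "data": {"rows": [{"xyz": [-6, -17, 2], "turn": [0, 0, -0.167]}, {"xyz": [-3, -18, 2], "turn": [0, 0, -0.167]}, {"xyz": [0, -18, 2], "turn": [0, 0, -0.167]}, {"xyz": [3, -18, 2], "turn": [0, 0, -0.167]}, {"xyz": [6, -17, 2], "turn": [0, 0, -0.167]}], "fingers": 0.42}}

```text
t: 53.15
tool_pos: [0.5626, -0.2614, 0.0922]
eef_rot: [-0.991, -2.981, -0.003]
contact_force: [0.4, 0.2, -0.3]
opening: 0.0393
```

{"op": "carry_out", "data": {"rows": [{"xyz": [9, -16, 2], "turn": [0, 0, -0.167]}, {"xyz": [11, -14, 2], "turn": [0, 0, -0.167]}, {"xyz": [13, -12, 2], "turn": [0, 0, -0.167]}, {"xyz": [15, -9, 2], "turn": [0, 0, -0.167]}, {"xyz": [0, 0, 0], "turn": [0, 0, 0]}]}}

```text
t: 53.78
tool_pos: [0.4974, -0.2902, 0.0845]
eef_rot: [-0.027, 3.141, 0.003]
contact_force: [0.8, -0.1, -0.2]
opening: 0.0392
```

{"op": "carry_out", "data": {"rows": [{"xyz": [0, 0, 0], "turn": [0, 0, 0]}]}}

```text
t: 53.9
tool_pos: [0.499, -0.29, 0.0855]
eef_rot: [-0.029, 3.139, 0.002]
contact_force: [-0.1, 0.9, 0.1]
opening: 0.0396
```

```bash
python3 look2.py gate push_stick; python3 - <<'E'
from h import *
plan([(497.3,-289.9,26,91,30)])
S=env.snapshot("side"); T=env.snapshot("top")
for x in (T,S): print([(q["position"],round(q["score"],2),np.round(back(x,q["position"],.0025),3)) for q in env.mark_of(x,"gate_tip")])
cv2.imwrite("pics/s8.png",cv2.resize(S["frame"][130:290,180:380],None,fx=3.7,fy=3.7,interpolation=cv2.INTER_CUBIC))
E
```

```text
gate (np.float64(499.3), np.float64(-290.4), np.float64(92.0), np.float64(0.4), 1)
push_stick (np.float64(647.4), np.float64(-221.6), np.float64(95.5), np.float64(0.09), 2)
-> (497.3, -289.9, 26.0, 91.0, 30.0)
    [{"xyz": [1, 0, 30], "turn": [0, 0.002, 0.002]}, {"xyz": [1, 0.5, 30], "turn": [0, 0, 0]}]
[([384.0, 257.0], 0.51, array([[ 0.492, -0.189,  0.002]]))]
[([276.3, 212.0], 0.69, array([[ 0.488, -0.186,  0.002]])), ([227.5, 255.4], 0.43, array([[ 0.654, -0.222,  0.002]]))]
```

View pics/s8.png

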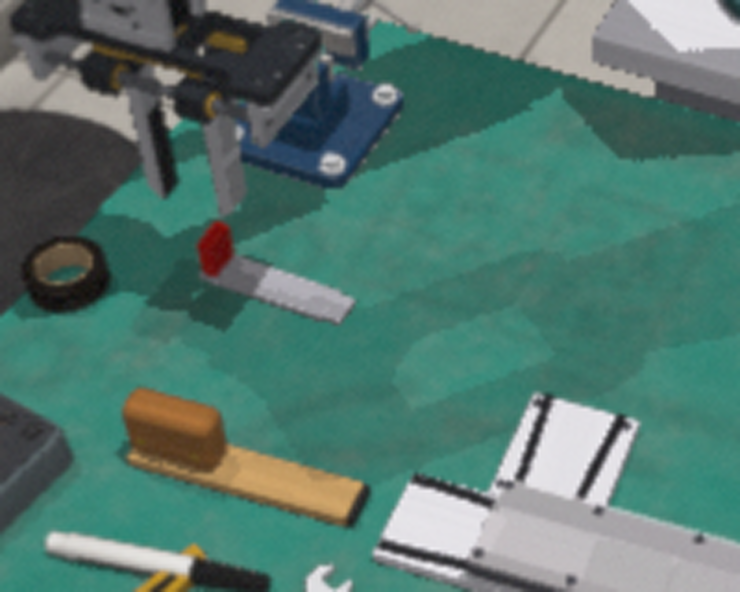

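{"op": "carry_out", "data": {"rows": [{"xyz": [1, 0, 30], "turn": [0, 0, 0]}, {"xyz": [0, 0, 30], "turn": [0, 0, 0]}, {"xyz": [0, 0, 0], "turn": [0, 0, 0]}, {"xyz": [0, 0, 0], "turn": [0, 0, 0]}]}}

```text
t: 54.9
tool_pos: [0.4983, -0.2906, 0.0269]
eef_rot: [-0.033, 3.138, -0.0]
contact_force: [0.5, 0.7, 1.2]
opening: 0.0391
```

{"op": "carry_out", "data": {"rows": [{"xyz": [0, 0, 0], "turn": [0, 0, 0]}, {"xyz": [0, 0, 0], "turn": [0, 0, 0]}, {"xyz": [0, 0, 0], "turn": [0, 0, 0]}, {"xyz": [0, 0, 0], "turn": [0, 0, 0]}, {"xyz": [0, 0, 0], "turn": [0, 0, 0]}], "fingers": 0, "newtons": 45}}

```text
t: 55.52
tool_pos: [0.4983, -0.2902, 0.0267]
eef_rot: [-0.033, 3.138, 0.001]
contact_force: [-0.6, 2.5, 3.6]
opening: 0.0119
```

{"op": "carry_out", "data": {"rows": [{"xyz": [0, 0, -20], "turn": [0, 0, 0]}, {"xyz": [0, 0, -20], "turn": [0, 0, 0]}, {"xyz": [0, 0, 0], "turn": [0, 0, 0]}]}}

```text
t: 55.9
tool_pos: [0.4989, -0.2914, 0.0676]
eef_rot: [-0.033, 3.136, -0.004]
contact_force: [0.2, -0.9, -0.6]
opening: 0.0118
```

```bash
python3 - <<'E'
from h import *
S=env.snapshot("side"); T=env.snapshot("top")
a,b=[env.mark_of(x,"gate_tip") for x in (T,S)]; print([(q["position"],round(q["score"],2)) for q in a+b])
if a and b: print(tri((T,S),[a[0]["position"],b[0]["position"]]))
m=np.load("mag.npy")
g=mw(m,(23,155,0))[0]*1000
plan([(g[0],g[1],65,5,55)])
E
```

```text
[([392.1, 254.5], 0.75), ([272.4, 202.3], 0.59), ([460.5, 225.9], 0.36), ([333.2, 253.5], 0.27)]
(array([ 0.49204132, -0.19836214,  0.03561588]), np.float64(2.563548793245843))
-> (472.6, -16.1, 65.0, 5.0, 55.0)
    [{"xyz": [2, 30.5, 0], "turn": [0, 0, 0.167]}, {"xyz": [7, 29.5, 0], "turn": [0, 0, 0.167]}, {"xyz": [12, 28, 0], "turn": [0, 0, 0.167]}, {"xyz": [16.5, 26, 0], "turn": [0, 0, 0.167]}, {"xyz": [20.5, 22.5, 0], "turn": [0, 0, 0.167]}]
    [{"xyz": [24, 19, 0], "turn": [0, 0, 0.167]}, {"xyz": [27, 14.5, 0], "turn": [0, 0, 0.167]}, {"xyz": [29, 10, 0], "turn": [0, 0, 0.168]}, {"xyz": [30, 5, 0], "turn": [0, 0, 0.167]}]
```

```bash
python3 - <<'E'
from h import *
m=np.load("mag.npy"); g=mw(m,(23,170,0))[0]*1000
plan([(g[0],g[1],55,5,55)])
E
```

```text
-> (457.6, -17.5, 55.0, 5.0, 55.0)
    [{"xyz": [4, 30.5, 1], "turn": [0, 0, 0.167]}, {"xyz": [8.5, 29.5, 1], "turn": [0, 0, 0.167]}, {"xyz": [13.5, 27.5, 1], "turn": [0, 0, 0.167]}, {"xyz": [18, 25, 1], "turn": [0, 0, 0.167]}, {"xyz": [21.5, 21.5, 1], "turn": [0, 0, 0.167]}]
    [{"xyz": [25, 17.5, 1.5], "turn": [0, 0, 0.167]}, {"xyz": [27.5, 13, 1], "turn": [0, 0, 0.167]}, {"xyz": [29.5, 8.5, 1.5], "turn": [0, 0, 0.168]}, {"xyz": [30.5, 3, 1], "turn": [0, 0, 0.167]}]
```

{"op": "carry_out", "data": {"rows": [{"xyz": [4, 30, 1], "turn": [0, 0, 0.167]}, {"xyz": [8, 29, 1], "turn": [0, 0, 0.167]}, {"xyz": [13, 28, 1], "turn": [0, 0, 0.167]}, {"xyz": [18, 25, 1], "turn": [0, 0, 0.167]}, {"xyz": [22, 22, 1], "turn": [0, 0, 0.167]}]}}

```text
t: 56.72
tool_pos: [0.4763, -0.1376, 0.06]
eef_rot: [1.252, 2.881, 0.002]
contact_force: [0.1, -0.2, -1.9]
opening: 0.0117
```

{"op": "carry_out", "data": {"rows": [{"xyz": [25, 18, 1], "turn": [0, 0, 0.167]}, {"xyz": [27, 13, 1], "turn": [0, 0, 0.167]}, {"xyz": [29, 9, 1], "turn": [0, 0, 0.167]}, {"xyz": [30, 3, 1], "turn": [0, 0, 0.167]}, {"xyz": [0, 0, 0], "turn": [0, 0, 0]}]}}

```text
t: 57.35
tool_pos: [0.4594, -0.0171, 0.056]
eef_rot: [2.117, 2.322, 0.001]
contact_force: [-0.5, -0.5, -1.1]
opening: 0.0116
```

{"op": "carry_out", "data": {"rows": [{"xyz": [0, 0, 0], "turn": [0, 0, 0]}]}}

```text
t: 57.48
tool_pos: [0.4604, -0.0191, 0.0566]
eef_rot: [2.118, 2.318, 0.002]
contact_force: [-0.3, 0.9, -2.2]
opening: 0.0118
```

```bash
python3 - <<'E'
from h import *
st=env.get_state();print(st["tool_pos"],tomag(st["tool_pos"]),phi_of(Ro.from_rotvec(st["eef_rot"])))
S=env.snapshot("side"); T=env.snapshot("top"); z=st["tool_pos"][2]-.0267+.0025
for x in (T,S): print([(q["position"],round(q["score"],2),tomag(back(x,q["position"],z))) for q in env.mark_of(x,"gate_tip")])
m=np.load("mag.npy"); g=mw(m,(23,170,0))[0]*1000
plan([(g[0],g[1],38.5,5,20)])
E
```

```text
[ 0.46035792 -0.01906834  0.05664829] [ 21.2 167.4] 5.177435761949288
[]
[([329.5, 247.0], 0.7, array([20.7, 70. ]))]
-> (457.6, -17.5, 38.5, 5.0, 20.0)
    [{"xyz": [2, -3, 18.5], "turn": [0.003, 0, 0]}]
```

{"op": "carry_out", "data": {"rows": [{"xyz": [1, 0, 10], "turn": [0.003, 0, 0]}, {"xyz": [0, 0, 9], "turn": [0, 0, 0]}, {"xyz": [0, 0, 0], "turn": [0, 0, 0]}, {"xyz": [0, 0, 0], "turn": [0, 0, 0]}]}}

```text
t: 58.18
tool_pos: [0.4602, -0.0176, 0.0378]
eef_rot: [-2.12, -2.317, 0.001]
contact_force: [1.5, -0.2, -2.1]
opening: 0.0116
```

```bash
python3 - <<'E'
from h import *
st=env.get_state();print(st["tool_pos"],tomag(st["tool_pos"]),phi_of(Ro.from_rotvec(st["eef_rot"])),st["contact_force"])
S=env.snapshot("side"); T=env.snapshot("top"); z=st["tool_pos"][2]-.0267+.0025
for x in (T,S): print([(q["position"],round(q["score"],2),tomag(back(x,q["position"],z))) for q in env.mark_of(x,"gate_tip")])
cv2.imwrite("pics/s9.png",cv2.resize(S["frame"][190:300,270:400],None,fx=5.4,fy=5.4,interpolation=cv2.INTER_CUBIC))
E
```

```text
[ 0.46022957 -0.01757926  0.03784447] [ 22.7 167.4] 5.080751220483217 [ 1.49003339 -0.15902938 -2.07287404]
[]
[([332.9, 252.5], 0.63, array([28.5, 71.9]))]
```

View pics/s9.png

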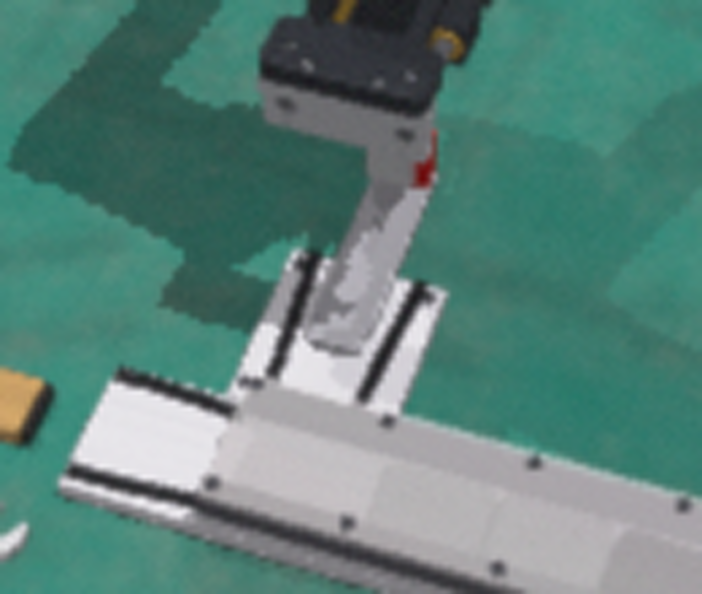

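{"op": "carry_out", "data": {"rows": [{"xyz": [-1, 8, 0.5], "turn": [0, 0, 0]}, {"xyz": [0, 8, 0], "turn": [0, 0, 0]}, {"xyz": [0, 8, 0], "turn": [0, 0, 0]}, {"xyz": [0, 8, 0], "turn": [0, 0, 0]}]}}

```text
t: 58.88
tool_pos: [0.4932, -0.0157, 0.0377]
eef_rot: [2.121, 2.318, 0.0]
contact_force: [0.3, -1.3, -0.8]
opening: 0.0119
```

{"op": "carry_out", "data": {"rows": [{"xyz": [0, 6, 0], "turn": [0, 0, 0]}, {"xyz": [0, 6, 0], "turn": [0, 0, 0]}, {"xyz": [0, 0, 0], "turn": [0, 0, 0]}]}}

```text
t: 59.25
tool_pos: [0.5048, -0.0147, 0.0376]
eef_rot: [2.121, 2.318, -0.0]
contact_force: [-0.2, -0.2, -1.4]
opening: 0.0114
```

```bash
python3 - <<'E'
from h import *
st=env.get_state();print(st["tool_pos"],tomag(st["tool_pos"]),phi_of(Ro.from_rotvec(st["eef_rot"])),st["contact_force"],st["torque"])
E
```

```text
[ 0.50479581 -0.01470619  0.03763028] [ 21.6 122.8] 5.082294648238683 [-0.16099189 -0.20562958 -1.37145589] [-0.08805697  0.13100592  0.01539387]
```

{"op": "carry_out", "data": {"rows": [{"xyz": [0, 7, 0], "turn": [0, 0, 0]}, {"xyz": [0, 7, 0], "turn": [0, 0, 0]}, {"xyz": [0, 7, 0], "turn": [0, 0, 0]}]}}

```text
t: 59.62
tool_pos: [0.5259, -0.0128, 0.0377]
eef_rot: [2.121, 2.317, 0.0]
contact_force: [-0.9, 0.2, -0.5]
opening: 0.0117
```

{"op": "carry_out", "data": {"rows": [{"xyz": [0, 7, 0], "turn": [0, 0, 0]}, {"xyz": [0, 7, 0], "turn": [0, 0, 0]}, {"xyz": [0, 6, 0], "turn": [0, 0, 0]}, {"xyz": [0, 0, 0], "turn": [0, 0, 0]}]}}

```text
t: 60.12
tool_pos: [0.5457, -0.0111, 0.0377]
eef_rot: [2.121, 2.318, 0.0]
contact_force: [0.4, -0.3, -1.4]
opening: 0.0116
```

```bash
python3 - <<'E'
from h import *
st=env.get_state();print(st["tool_pos"],tomag(st["tool_pos"]),phi_of(Ro.from_rotvec(st["eef_rot"])),st["contact_force"],st["torque"])
E
```

```text
[ 0.54574827 -0.01106053  0.03766487] [21.7 81.7] 5.0812877721381 [ 0.38928781 -0.27563164 -1.35658032] [-0.0678285   0.09011241 -0.01676047]
```

{"op": "carry_out", "data": {"rows": [{"xyz": [0, 4, 0], "turn": [0, 0, 0]}, {"xyz": [0, 3, 0], "turn": [0, 0, 0]}, {"xyz": [0, 0, 0], "turn": [0, 0, 0]}]}}

```text
t: 60.5
tool_pos: [0.5525, -0.0105, 0.0377]
eef_rot: [2.121, 2.318, 0.0]
contact_force: [0.0, 0.6, -1.1]
opening: 0.0117
```

{"op": "carry_out", "data": {"rows": [{"xyz": [0, 2, 0], "turn": [0, 0, 0]}, {"xyz": [0, 0, 0], "turn": [0, 0, 0]}]}}

```text
t: 60.75
tool_pos: [0.5543, -0.0103, 0.0377]
eef_rot: [2.121, 2.318, 0.0]
contact_force: [0.1, -0.1, -0.7]
opening: 0.0116
```

{"op": "carry_out", "data": {"rows": [{"xyz": [0, 2, 0], "turn": [0, 0, 0]}, {"xyz": [0, 0, 0], "turn": [0, 0, 0]}]}}

```text
t: 61.0
tool_pos: [0.5551, -0.0102, 0.0374]
eef_rot: [-2.12, -2.316, 0.003]
contact_force: [-4.6, -0.1, 1.9]
opening: 0.012
```

{"op": "carry_out", "data": {"rows": [{"xyz": [0, 1.5, 0], "turn": [0, 0, 0]}, {"xyz": [0, 0, 0], "turn": [0, 0, 0]}, {"xyz": [0, 0, 0], "turn": [0, 0, 0]}]}}

```text
t: 61.38
tool_pos: [0.5551, -0.0103, 0.0374]
eef_rot: [-2.118, -2.314, 0.007]
contact_force: [-9.3, -0.9, 3.7]
opening: 0.0116
```

```bash
python3 - <<'E'
from h import *
st=env.get_state();print(st["tool_pos"],tomag(st["tool_pos"]),phi_of(Ro.from_rotvec(st["eef_rot"])),st["contact_force"])
E
```

```text
[ 0.55510001 -0.01025061  0.03741974] [21.7 72.3] 5.071789306804542 [-9.33288488 -0.93134909  3.74263661]
```

{"op": "carry_out", "data": {"rows": [{"xyz": [0, 0, 0], "turn": [0, 0, 0]}, {"xyz": [0, 0, 0], "turn": [0, 0, 0]}, {"xyz": [0, 0, 0], "turn": [0, 0, 0]}], "fingers": 0.4}}

```text
t: 61.75
tool_pos: [0.5586, -0.01, 0.0381]
eef_rot: [2.12, 2.316, 0.002]
contact_force: [0.2, 0.5, -0.0]
opening: 0.0365
```

{"op": "carry_out", "data": {"rows": [{"xyz": [0, 0, -20], "turn": [0, 0, 0]}, {"xyz": [0, 0, -40], "turn": [0, 0, 0]}, {"xyz": [0, -40, -40], "turn": [0, 0, 0]}, {"xyz": [0, -40, -40], "turn": [0, 0, 0]}, {"xyz": [0, -40, -20], "turn": [0, 0, 0]}]}}

```text
t: 62.38
tool_pos: [0.4385, -0.0208, 0.2007]
eef_rot: [2.117, 2.314, 0.005]
contact_force: [0.3, 0.2, -0.1]
opening: 0.0375
```

{"op": "carry_out", "data": {"rows": [{"xyz": [30, -40, 0], "turn": [0, 0, 0]}, {"xyz": [40, -20, 0], "turn": [0, 0, 0]}, {"xyz": [50, 0, 0], "turn": [0, 0, 0]}, {"xyz": [50, 0, 0], "turn": [0, 0, 0]}, {"xyz": [0, 0, 0], "turn": [0, 0, 0]}]}}

```text
t: 63.0
tool_pos: [0.363, 0.1461, 0.1981]
eef_rot: [2.113, 2.324, 0.002]
contact_force: [0.3, -0.5, 0.4]
opening: 0.0376
```

```bash
python3 look2.py gate push_stick; python3 - <<'E'
from h import *
S=env.snapshot("side"); T=env.snapshot("top")
for n in ("gate",):
    for x in (T,S): print(n,[(q["position"],round(q["score"],2),tomag(back(x,q["position"],.010))) for q in env.mark_of(x,n)])
print("shells",[(q["position"],round(q["score"],2)) for q in env.mark_of(S,"shell_1")])
a=cv2.resize(T["frame"][150:330,150:450],(800,480),interpolation=cv2.INTER_CUBIC); cv2.imwrite("pics/f_top.png",a)
cv2.imwrite("pics/f_side.png",cv2.resize(S["frame"][180:340,230:480],(800,512),interpolation=cv2.INTER_CUBIC))
E
```

```text
gate (np.float64(555.1), np.float64(-8.4), np.float64(4.3), np.float64(0.45), 2)
gate [([296.1, 229.2], 0.79, array([26.8, 74.3]))]
gate [([332.3, 251.3], 0.77, array([25.2, 77.5])), ([446.5, 313.8], 0.7, array([295.6,   2.1]))]
shells []
```

View pics/f_side.png

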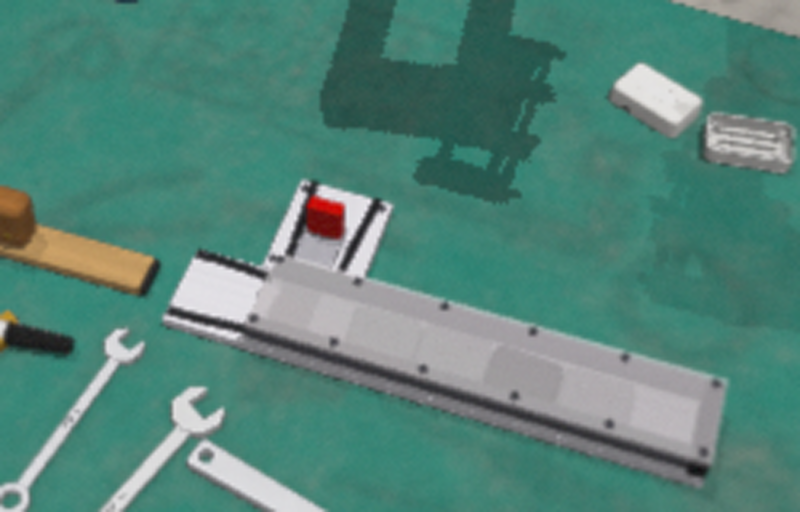

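View pics/f_top.png

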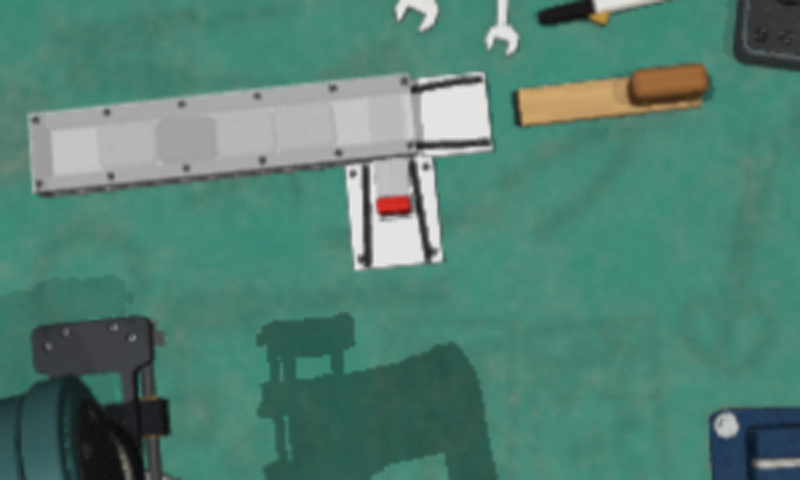

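```bash
python3 -c "
from rig import env
print(env.finish_job(), env.get_state()['t'])"
```

```text
the job is handed in; nothing more can be done
the job is handed in; nothing more can be done
```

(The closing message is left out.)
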